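Stopper the dried glassware

ROBOT

A 6-joint arm with a two-finger parallel gripper is mounted at the origin on a cart in front of the work surface, level with it; the furniture and walls round the work are solid. World frame = base frame: x ahead of the robot, y to its left, z up, the work surface at z = 0. Lengths are in m, angles in rad, forces in N, time in s.
With the tool pointing down it reaches from about 0.4 to 0.825 m from the base axis. Payload 7 kg.
Tool frame: the origin (TCP) lies on the centre line of the jaws, within the pads' length; the fingertips stand 25 mm ahead of it and the grasp point (between the pads) lies 6 mm ahead of it; z points along the fingers, y is the direction in which the jaws open and shut (so a half turn about z gives the same grasp; the last joint's range is limited). The gripper opens to 88 mm and grips with 3 to 60 N. Pads are 19 mm wide; open, the fingers measure 130 mm over their backs; the gripper's body (78 mm by 193 mm) begins 47 mm behind the grasp point.
Start: joints at [0.288, 0.359, 0.012, 0, -1.224, -0.288], TCP at [0.675, -0, 0.252] pointing down, gripper open.
Joint ranges: [-3.07, 3.07], [-1.43, 2.12], [-1.02, 1.25], [-3.03, 1.67], [-3.05, -0], [-3.03, 3.03]. Speed limits (rad/s): [2.39, 2.39, 3.01, 3.14, 3.14, 3.14].

INTERFACE

Orientations are given as [roll, pitch, yaw] about the fixed x, y, z axes, in that order (R = Rz(yaw) Ry(pitch) Rx(roll)).
In Python, from station import * gives the robot as it stands. The module is installed in compiled form; this text tells all that it offers.
- The arm moves only by the tool step_arm, never from a script. Its argument "commands" is text: rows parted by semicolons, each of 6 numbers parted by spaces: the shift along the tool's x, y, z in mm, then the turn, a rotation vector about the tool's x, y, z in rad. A call has 1 to 8 rows; each row shifts and turns the commanded pose from where the row before left it, along the tool's axes as they then stand; what a row does not reach is not made up. A row lasts 1/8 s, in which the tool goes at most 62.5 mm and 10.7 degrees, less where a joint would pass 70% of its speed; a pose out of reach is approached as far as the arm can. A call is refused whole if a number of a shift passes 62.5 or a number of a turn 0.188, either way. A call with a gripper value outside its range is refused whole. "jaw" is the finger opening in mm, from 0 to 87.6, set as the call begins (left out, the last holds). The fingers move at their own pace and stop on an object; "grip_force" is the grip in N (left out, the last holds). Time passes only in rows, so rows that do not move let the fingers close. It gives the time, the measured TCP pose, the force and the opening at its end, in the units of the state.
- get_state(): the state, without advancing time (a new reading comes with each control period).
- grab_frame(name): name is "scene" or "side" or "wrist"; returns a dict with "frame" (480x640x3 uint8, red, green, blue), "fovy" (degrees; the focal length in pixels is half the picture's height over the tangent of half this angle, whatever the lens; pixels are square), "cx", "cy" (the principal point, pixels), "k1" (the pictures are not rectified: a ray, as slopes to the right and down, at radius r is drawn at 1 + k1 r^2 times it, then the intrinsics apply), "rvec" (rotation vector, rad) and "tvec" (3), from world to camera coordinates, as OpenCV has them; the wrist camera has in their place "tool_from_camera" (4x4, takes a point from camera to tool coordinates, whose origin is the TCP and whose axes are the flange's). Camera axes: x right, y down, z forward; pixel columns grow to the right and rows downward; lengths in m; the calibration is good to about 2 mm. A picture is of the moment at which its call begins: read the wrist's pose just before it. There is no depth.
- job_done(): hands the job in, once; it reports no verdict.
Trained networks look in a picture, given as the dict that the camera call returned (one of the last four; its "shot" number tells which), for a name from the list of things; names that differ only in an ending like _2 or _b are one class to them, and where a whole thing is asked for, a point or a joint stands for the part that bears it (a point fixed in the world has none). Each returns a list of dicts, best first, with "conf" (0 to 1); they miss things now and then, are a little off and sometimes report something else, mostly with a low value. They report only what shows in the picture. A call takes as long as a camera call. They do not tell look-alikes from the thing itself.
- recognise(picture, name): "pixel" ([column, row] in pixels, amid what is visible of it).
The state is a dict: "t": time; "q": joint angles; "qd": joint speeds; "joint_efforts": joint torques, N m; "eef_pos": TCP position; "ee_rot": TCP orientation; "force": force on the tool from outside, world axes, zero at the start; "moment": the same for the moment, N m; "width": finger opening in m.
Only numpy, scipy, OpenCV 4.12 (cv2) and the standard library are available. Lean on these libraries where they do the work, as an engineer would, in place of code of your own. Each camera call takes 0.05 s, during which the arm holds its last target.

TASK

The four washed glass vessels are dry and must be closed so that no dust gets in: from the drying tray take the solid rubber stoppers one by one and seat each in the vessel whose mouth it fits, straight and fully home, so that its collar rests on the rim. The stopper with the hose nozzle and the one with a hole would not seal: leave both standing where they are on the tray, and leave the vessels standing where they are.

Things in the scene. Friction and masses are not known exactly. Their poses are not given: they have to be found in the camera images.
- bottle_narrow: small round glass bottle with a narrow neck, body 58 mm across; empty, open, stands loose on the worktop, about 220 g. Overall height 100 mm; the round mouth at its top is 22 mm across inside, the neck 28 mm outside with a lip 31 mm across; the bore runs straight down for more than 28 mm. Origin: centre of its underside, z up along its axis (the mouth's centre is 100 mm up).
- conical_flask: conical (Erlenmeyer) glass flask, base 84 mm across; empty, open, stands loose on the worktop, about 260 g. Overall height 118 mm; the round mouth at its top is 31 mm across inside, the neck 37 mm outside with a lip 40 mm across; the bore runs straight down for more than 28 mm. Origin: centre of its underside, z up along its axis (the mouth's centre is 118 mm up).
- bottle_tall: tall round glass bottle, body 78 mm across; empty, open, stands loose on the worktop, about 320 g. Overall height 130 mm; the round mouth at its top is 40 mm across inside, the neck 46 mm outside with a lip 49 mm across; the bore runs straight down for more than 28 mm. Origin: centre of its underside, z up along its axis (the mouth's centre is 130 mm up).
- jar_wide: squat wide-mouthed glass jar, body 86 mm across; empty, open, stands loose on the worktop, about 320 g. Overall height 108 mm; the round mouth at its top is 49 mm across inside, the neck 55 mm outside with a lip 58 mm across; the bore runs straight down for more than 28 mm. Origin: centre of its underside, z up along its axis (the mouth's centre is 108 mm up).
- stopper_a: solid red-brown rubber stopper, smallest of four, fits a 22 mm mouth: collar 32 mm across, 16 mm thick, on a tapered plug 24 mm long (19.6 mm across under the collar, 13 at the foot); 40 mm tall, 20 g. Stands foot down on the drying tray (floor 3 mm, rim 21 mm up). Origin: centre of its foot, z up. Grip across the collar, tips not below it.
- stopper_b: solid red-brown rubber stopper, second smallest of four, fits a 31 mm mouth: collar 41 mm across, 16 mm thick, on a tapered plug 24 mm long (28.6 mm across under the collar, 22 at the foot); 40 mm tall, 30 g. Stands foot down on the drying tray (floor 3 mm, rim 21 mm up). Origin: centre of its foot, z up. Grip across the collar, tips not below it.
- stopper_c: solid red-brown rubber stopper, second largest of four, fits a 40 mm mouth: collar 50 mm across, 16 mm thick, on a tapered plug 24 mm long (37.6 mm across under the collar, 31 at the foot); 40 mm tall, 45 g. Stands foot down on the drying tray (floor 3 mm, rim 21 mm up). Origin: centre of its foot, z up. Grip across the collar, tips not below it.
- stopper_d: solid red-brown rubber stopper, largest of four, fits a 49 mm mouth: collar 59 mm across, 16 mm thick, on a tapered plug 24 mm long (46.6 mm across under the collar, 40 at the foot); 40 mm tall, 65 g. Stands foot down on the drying tray (floor 3 mm, rim 21 mm up). Origin: centre of its foot, z up. Grip across the collar, tips not below it.
- bored_b: stopper of the same rubber and outer form with a collar 41 mm across, but bored through, with a white plastic hose nozzle up to 17 mm across standing 26 mm out of its top (66 mm tall in all). Not to be used; stands on the drying tray. Origin: centre of its foot, z up.
- bored_c: stopper of the same rubber and outer form with a collar 50 mm across, 40 mm tall, with an empty hole 14 mm wide through its middle. Not to be used; stands on the drying tray. Origin: centre of its foot, z up.
Not all that is in view belongs to the job. What is shaped like the bottle_narrow but orange is not meant. Leave any yellow look-alike of the stopper_d alone.

How it is judged:
By the outcome, as a careful person would: the job done as asked, in the order asked, and still so for the second after the job is handed in, with the robot touching nothing.
It also fails if it takes over 120 s, if anything falls off the work surface, if the arm or the gripper's body presses on something with over 40 N, if the wrist force passes 120 N, or if a joint passes its speed limit or range.

## Working session

There is one attempt and no reset: what is moved stays moved. The work goes in short steps, Python scripts to look and compute and a tool call to move; the robot and the scene stay as the last step left them, time stands still between calls to the robot, and variables do not carry over. Pictures are saved under pics/ and viewed, and the job is handed in when it is done.

Besides the shell and the picture viewer there is one more tool, called after "Emit:" as a command line: name --argument value ..., lists and objects as JSON in quotes. step_arm: Moves the arm, as the interface text tells. Its arguments: {"type":"object","properties":{"commands":{"type":"string"},"jaw":{"type":"number"},"grip_force":{"type":"number"}},"required":["commands"]}

```bash
mkdir -p pics; cat > h.py <<'E'
from station import *
import numpy as np, cv2
def shot(cam,name):
    s=get_state(); p=grab_frame(cam); cv2.imwrite('pics/'+name+'.png',p['frame'][:,:,::-1]); return p,s
E
python3 - <<'E'
from h import *
for c in ['scene','side','wrist']:
    p,s=shot(c,c+'0'); print({k:v for k,v in p.items() if k!='frame'})
print(s)
E
```

```text
{'fovy': 53.84164625454972, 'cx': 328.90510960608526, 'cy': 226.17799667765345, 'k1': -0.06336704583974061, 'rvec': array([ 2.31366803, -0.66197955,  0.28792997]), 'tvec': array([-0.38615913,  0.28764084,  0.94534438]), 'shot': 1}
{'fovy': 45.75431664942316, 'cx': 319.0136804222555, 'cy': 244.45178800713322, 'k1': 0.03481598603627473, 'rvec': array([ 0.62005978, -2.40301138,  1.4681228 ]), 'tvec': array([0.49825407, 0.11512289, 1.19886831]), 'shot': 2}
{'fovy': 63.518383236292884, 'cx': 316.039563755671, 'cy': 234.97077066770046, 'k1': 0.01339083396265911, 'tool_from_camera': array([[-2.82862959e-04, -9.58284802e-01, -2.85814903e-01,
         7.74829967e-02],
       [ 9.99999384e-01,  3.57663396e-05, -1.10958918e-03,
         1.05755009e-03],
       [ 1.07352500e-03, -2.85815041e-01,  9.58284201e-01,
        -1.33586345e-01],
       [ 0.00000000e+00,  0.00000000e+00,  0.00000000e+00,
         1.00000000e+00]]), 'shot': 3}
{'t': 0.1, 'q': array([ 2.88096296e-01,  3.59310460e-01,  1.11604286e-02, -2.39174334e-04,
       -1.22411785e+00, -2.88122110e-01]), 'qd': array([-0.00068757, -0.00095238,  0.00290213,  0.00056246, -0.00170977,
       -0.00048832]), 'joint_efforts': array([-1.42273191e-03, -5.84165347e+01,  2.93752134e+01,  7.01551259e+00,
        1.01412315e-02, -6.66964229e-05]), 'eef_pos': array([ 6.74607819e-01, -4.79252098e-05,  2.50736295e-01]), 'ee_rot': array([ 3.14011787e+00, -2.02589056e-04, -1.57090342e+00]), 'force': array([-0.85212817,  0.15012619,  0.04100003]), 'moment': array([ 0.01108402, -0.01958545,  0.0213014 ]), 'width': 0.08739539955909911}
```

View pics/scene0.png

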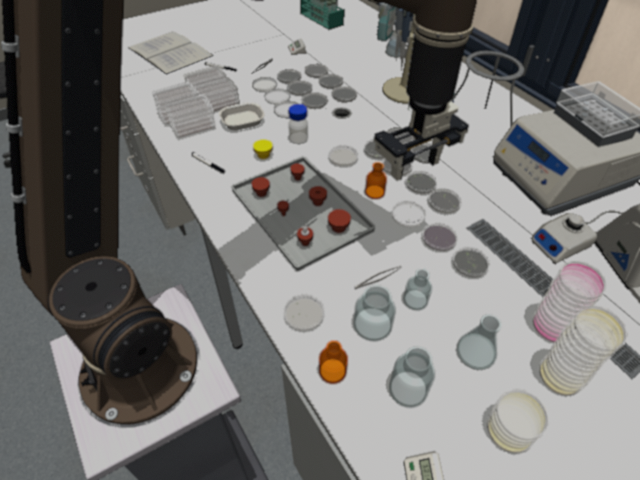

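View pics/side0.png

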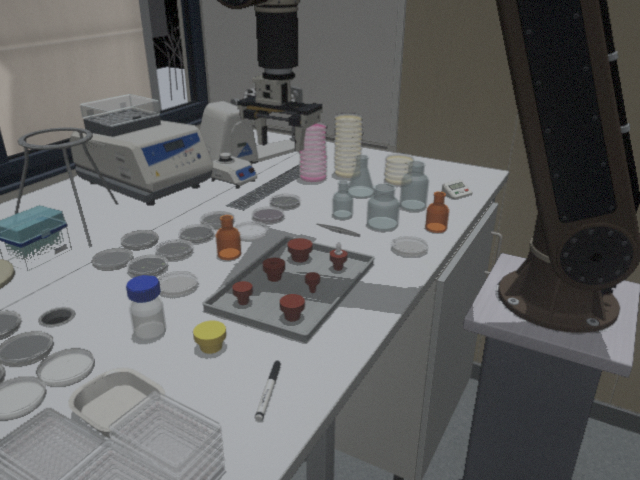

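View pics/wrist0.png

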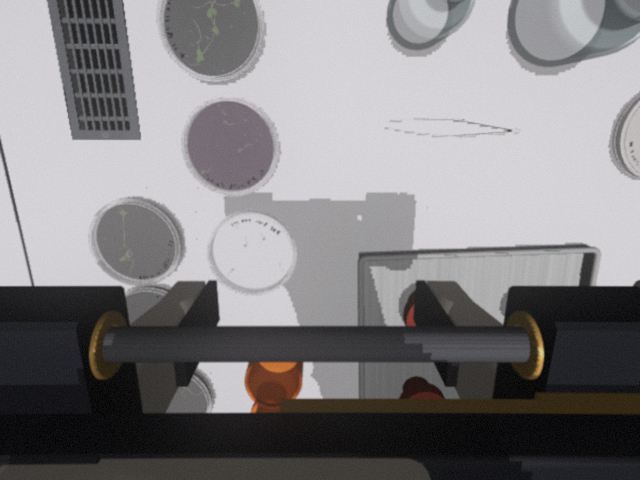

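```bash
cat >> h.py <<'E'
def K(p):
    f=240/np.tan(np.radians(p['fovy'])/2); return f
def pose(p,s=None):
    # returns R,t world->cam
    if 'rvec' in p: return cv2.Rodrigues(p['rvec'])[0], np.array(p['tvec'])
    from scipy.spatial.transform import Rotation as Ro
    T=np.eye(4); T[:3,:3]=Ro.from_euler('xyz',s['ee_rot']).as_matrix(); T[:3,3]=s['eef_pos']
    M=np.linalg.inv(T@p['tool_from_camera']); return M[:3,:3],M[:3,3]
def proj(p,X,s=None):
    R,t=pose(p,s); c=np.atleast_2d(X)@R.T+t; u=c[:,:2]/c[:,2:]; r2=(u**2).sum(1,keepdims=True)
    return u*(1+p['k1']*r2)*K(p)+[p['cx'],p['cy']]
def ray(p,px,s=None):
    R,t=pose(p,s); f=K(p); d=cv2.undistortPoints(np.array([[px]],float),np.array([[f,0,p['cx']],[0,f,p['cy']],[0,0,1]]),np.array([p['k1'],0,0,0.]))[0,0]
    return -R.T@t, R.T@np.array([d[0],d[1],1])
def atz(p,px,z,s=None):
    o,d=ray(p,px,s); return o+d*(z-o[2])/d[2]
E
python3 - <<'E'
from h import *
a=cv2.imread('pics/scene0.png');b=cv2.imread('pics/side0.png')
cv2.imwrite('pics/c1.png',cv2.resize(a[140:280,225:385],None,fx=5,fy=4.2857,interpolation=3))
cv2.imwrite('pics/c2.png',cv2.resize(b[220:340,200:380],None,fx=4.4,fy=4.4,interpolation=3))
cv2.imwrite('pics/c3.png',cv2.resize(a[250:430,280:520],None,fx=3.3,fy=3.3,interpolation=3))
ps,_=shot('scene','s1');pd,_=shot('side','d1')
for n in ['stopper_a','bored_b','bored_c','bottle_narrow','conical_flask','bottle_tall','jar_wide']:
  for p in (ps,pd):
    for r in recognise(p,n):
        print(n,p['shot'],np.round(r['pixel']),round(r['conf'],2),atz(p,r['pixel'],.035 if n[0] in 's' or n[:3]=='bor' else .05).round(3)[:2])
E
```

```text
stopper_a 4 [262. 186.] 0.67 [0.449 0.324]
stopper_a 4 [335. 219.] 0.61 [0.55  0.118]
stopper_a 4 [267. 149.] 0.52 [0.534 0.465]
stopper_a 4 [294. 170.] 0.46 [0.555 0.338]
stopper_a 5 [210. 335.] 0.94 [0.523 0.489]
stopper_a 5 [300. 249.] 0.71 [0.553 0.122]
stopper_a 5 [314. 281.] 0.68 [0.452 0.232]
stopper_a 5 [242. 293.] 0.66 [0.557 0.344]
stopper_a 5 [292. 304.] 0.57 [0.447 0.332]
bored_b 4 [302. 237.] 0.7 [0.448 0.109]
bored_b 5 [337. 255.] 0.73 [0.463 0.108]
bored_b 5 [273. 268.] 0.72 [0.557 0.231]
bored_c 4 [302. 237.] 0.7 [0.448 0.109]
bored_c 5 [337. 255.] 0.73 [0.463 0.108]
bored_c 5 [273. 268.] 0.72 [0.557 0.231]
bottle_narrow 4 [419. 294.] 0.66 [ 0.575 -0.179]
bottle_narrow 4 [375. 184.] 0.63 [0.706 0.161]
bottle_narrow 4 [333. 362.] 0.57 [ 0.328 -0.216]
bottle_narrow 5 [227. 238.] 0.92 [0.717 0.182]
bottle_narrow 5 [343. 204.] 0.67 [ 0.569 -0.132]
bottle_narrow 5 [437. 216.] 0.67 [ 0.323 -0.181]
conical_flask 4 [479. 344.] 0.79 [ 0.599 -0.338]
conical_flask 5 [358. 179.] 0.78 [ 0.613 -0.323]
conical_flask 5 [385. 210.] 0.46 [ 0.454 -0.151]
bottle_tall 4 [411. 378.] 0.82 [ 0.436 -0.323]
bottle_tall 4 [282. 204.] 0.21 [0.455 0.221]
bottle_tall 5 [414. 188.] 0.96 [ 0.444 -0.333]
jar_wide 4 [372. 310.] 0.86 [ 0.463 -0.16 ]
jar_wide 5 [386. 209.] 0.78 [ 0.455 -0.157]
jar_wide 5 [359. 180.] 0.48 [ 0.61  -0.319]
```

View pics/c1.png

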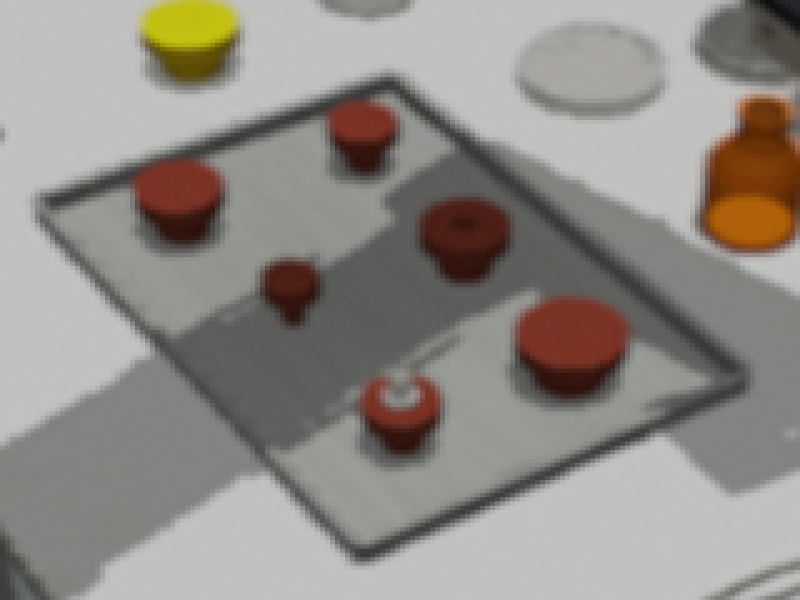

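View pics/c2.png

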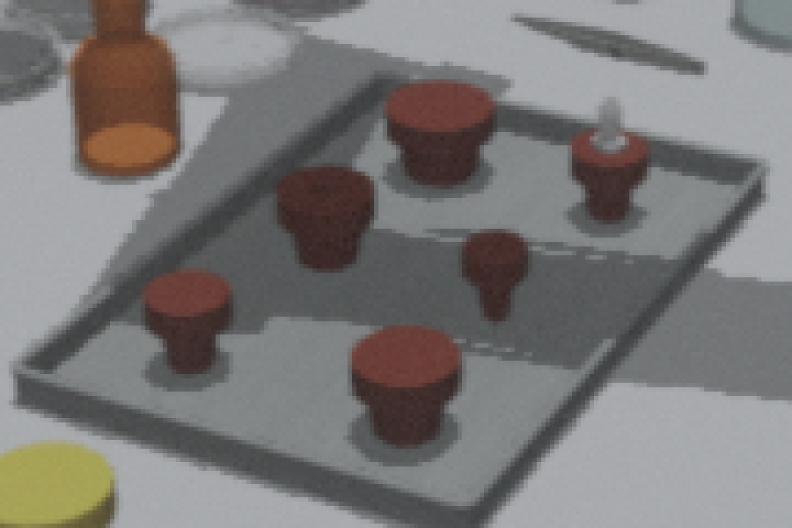

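View pics/c3.png

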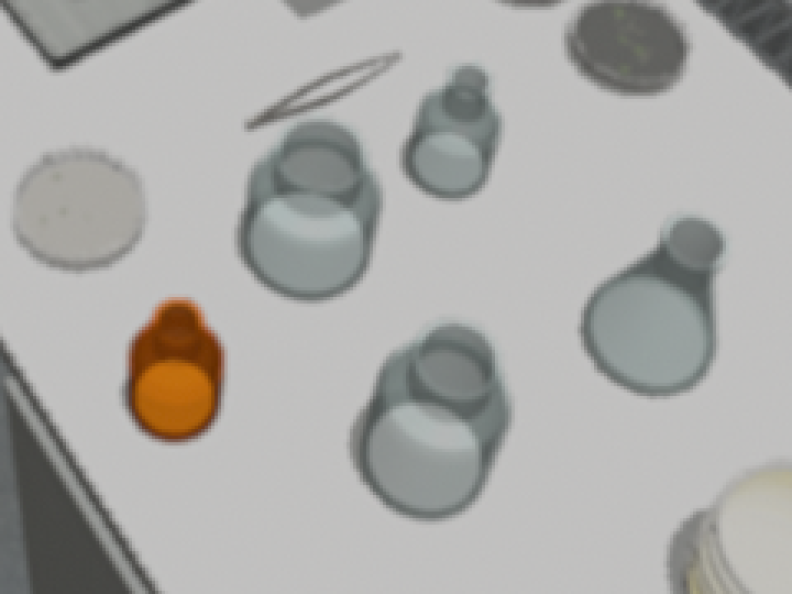

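Emit:
step_arm --commands "-28.5 27.8 7 0 0 0;-28.5 27.8 7 0 0 0;-28.5 27.8 7 0 0 0;-28.5 27.8 7 0 0 0;-28.5 27.8 7 0 0 0;-28.5 27.8 7 0 0 0;-28.5 27.8 7 0 0 0;-28.5 27.8 7 0 0 0"

```text
t: 1.95
eef_pos: [0.4517, 0.2288, 0.1956]
ee_rot: [-3.141, 0.0, -1.571]
force: [0.3, 0.2, -0.2]
width: 0.0875
```

Emit:
step_arm --commands "0 0 0 0 0 0;0 0 0 0 0 0"

```text
t: 2.2
eef_pos: [0.4528, 0.2282, 0.1959]
ee_rot: [-3.141, 0.0, -1.57]
force: [-0.4, -0.3, -0.7]
width: 0.088
```

```bash
python3 - <<'E'
from h import *
p,s=shot('wrist','w1'); print(s['t'],s['eef_pos'],s['ee_rot'],s['q'],s['force'])
E
```

```text
2.2 [0.45277852 0.22815172 0.19588433] [-3.14112053e+00  2.35395764e-04 -1.56989410e+00] [ 8.54861346e-01  1.27590308e-01 -4.33339833e-01  2.37767054e-04
 -1.00937855e+00 -8.54085712e-01] [-0.44709614 -0.33813755 -0.69233648]
```

View pics/w1.png

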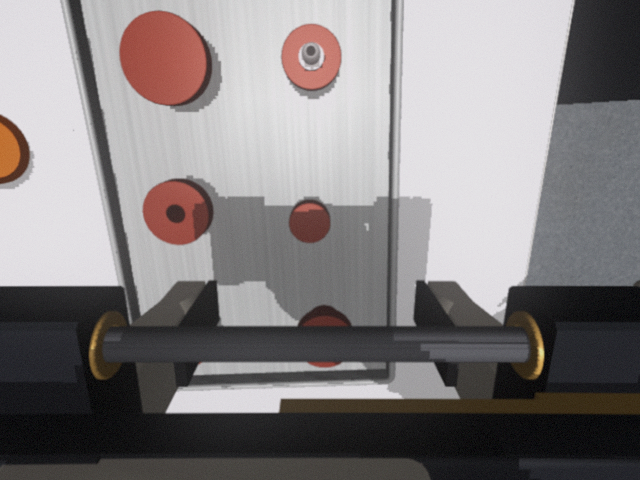

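```bash
cat >> h.py <<'E'
A=np.linspace(0,2*np.pi,72,endpoint=False)
def ring(x,y,r,z): return np.c_[x+r*np.cos(A),y+r*np.sin(A),np.full(72,z)]
def stopper_model(p,s,x,y,r,zf):
    S=16
    pts=np.vstack([ring(x,y,r,zf+.04),ring(x,y,r,zf+.024),ring(x,y,r-.0062,zf+.0235),ring(x,y,r-.0095,zf)])
    def hull(q): return cv2.convexHull(np.round(proj(p,q,s)*S).astype(np.int32))
    m=np.zeros((480,640),np.uint8)
    cv2.fillPoly(m,[hull(pts[:144])],1,shift=4); cv2.fillPoly(m,[hull(pts[144:])],1,shift=4); return m
def redmask(p):
    h=cv2.cvtColor(p['frame'],cv2.COLOR_RGB2HSV); return (((h[...,0]<8)|(h[...,0]>172))&(h[...,1]>100)).astype(np.uint8)
def fitstop(p,s,x,y,r,zf=.003):
    m=redmask(p); n,l,st,c=cv2.connectedComponentsWithStats(m)
    px=proj(p,[[x,y,zf+.04]],s)[0]; k=[i for i in range(1,n) if st[i,4]>60]; k=min(k,key=lambda i:np.hypot(*(c[i]-px)))
    mm=(l==k).astype(np.uint8); cs,_=cv2.findContours(mm,0,1); mm=cv2.fillPoly(mm,cs,1)
    from scipy.optimize import minimize
    f=lambda v:1-(lambda a:(a&mm).sum()/(a|mm).sum())(stopper_model(p,s,v[0],v[1],r+(v[2] if len(v)>2 else 0),zf))
    X=np.array([x,y]); 
    for _ in range(4):
        a=stopper_model(p,s,*X,r,zf); ca=np.argwhere(a).mean(0)[::-1]; cm=np.argwhere(mm).mean(0)[::-1]
        X=X+(atz(p,cm,zf+.03,s)-atz(p,ca,zf+.03,s))[:2]
    o=minimize(f,X,method='Nelder-Mead',options=dict(initial_simplex=X+np.array([[0,0],[.002,0],[0,.002]]),xatol=1e-5,fatol=1e-4))
    return o.x,1-o.fun,mm.sum()/stopper_model(p,s,*o.x,r,zf).sum()
E
python3 - <<'E'
from h import *
p,s=shot('wrist','w2');ps,_=shot('scene','s2');pd,_=shot('side','d2')
G=dict(a=(.453,.228,.016),b=(.556,.34,.0205),c=(.448,.33,.025),d=(.552,.12,.0295),bc=(.557,.231,.025),bb=(.455,.108,.0205))
for n,g in G.items():
    print(n,[ (np.round(r[0]*1000,1),round(r[1],3),round(r[2],2)) for q in (p,ps,pd) for r in [fitstop(q,s if q is p else None,*g)]])
E
```

```text
a [(array([457.5, 227.6]), np.float64(0.787), np.float64(0.79)), (array([462. , 230.9]), np.float64(0.625), np.float64(0.62)), (array([567.1, 101. ]), np.float64(0.542), np.float64(0.91))]
b [(array([446.8, 357.9]), np.float64(0.057), np.float64(0.06)), (array([561.9, 339.1]), np.float64(0.698), np.float64(0.7)), (array([578.9, 317.1]), np.float64(0.368), np.float64(0.37))]
c [(array([447.2, 357.8]), np.float64(0.041), np.float64(0.04)), (array([447.9, 336. ]), np.float64(0.757), np.float64(0.76)), (array([467.8, 324.5]), np.float64(0.169), np.float64(0.17))]
d [(array([556.2, 112.8]), np.float64(0.891), np.float64(0.89)), (array([558.2, 117.1]), np.float64(0.762), np.float64(0.76)), (array([575.2,  89.4]), np.float64(0.388), np.float64(0.39))]
bc [(array([561.1, 221.3]), np.float64(0.838), np.float64(0.84)), (array([564.3, 224.9]), np.float64(0.711), np.float64(0.71)), (array([581. , 197.4]), np.float64(0.336), np.float64(0.34))]
bb [(array([455.9, 111. ]), np.float64(0.897), np.float64(0.9)), (array([456.6, 109.3]), np.float64(0.507), np.float64(0.51)), (array([566.4,  98.1]), np.float64(0.53), np.float64(0.64))]
```

```bash
cat >> h.py <<'E'
def redmask(p):
    f=cv2.GaussianBlur(p['frame'],(3,3),0).astype(int); R,G,B=f[...,0],f[...,1],f[...,2]
    return ((R>1.35*G+3)&(R>1.35*B+3)&(G<1.5*B+8)).astype(np.uint8)
def ov(p,s,models,name,crop=None):
    im=p['frame'][:,:,::-1].copy()
    for m in models:
        cs,_=cv2.findContours(m,0,1); cv2.drawContours(im,cs,-1,(0,255,0),1)
    if crop: x0,y0,x1,y1,k=crop; im=cv2.resize(im[y0:y1,x0:x1],None,fx=k,fy=k,interpolation=0)
    cv2.imwrite('pics/'+name+'.png',im)
E
python3 - <<'E'
from h import *
p,s=shot('wrist','w3');ps,_=shot('scene','s3');pd,_=shot('side','d3')
G=dict(a=(.457,.228,.016),b=(.559,.34,.0205),c=(.448,.333,.025),d=(.556,.115,.0295),bc=(.56,.225,.025),bb=(.455,.11,.0205))
M=[[],[],[]]
for n,g in G.items():
    o=[]
    for i,q in enumerate((p,ps,pd)):
        ss=s if q is p else None
        r=fitstop(q,ss,*g); o.append((np.round(r[0]*1000,1),round(r[1],3),round(r[2],2))); M[i].append(stopper_model(q,ss,*r[0],g[2],.003))
    print(n,o)
ov(p,s,M[0],'o1');ov(ps,None,M[1],'o2',(225,140,385,260,5));ov(pd,None,M[2],'o3',(200,220,380,340,4))
E
```

```text
a [(array([457.5, 227.3]), np.float64(0.824), np.float64(0.82)), (array([460.1, 231.8]), np.float64(0.67), np.float64(0.67)), (array([465.3, 215.3]), np.float64(0.335), np.float64(0.33))]
b [(array([450.6, 359.1]), np.float64(0.076), np.float64(0.08)), (array([565.9, 340. ]), np.float64(0.744), np.float64(0.74)), (array([577.2, 319.4]), np.float64(0.435), np.float64(0.43))]
c [(array([445.4, 361.3]), np.float64(0.054), np.float64(0.05)), (array([446. , 337.1]), np.float64(0.76), np.float64(0.76)), (array([459.2, 315.2]), np.float64(0.516), np.float64(0.52))]
d [(array([555.9, 112.4]), np.float64(0.907), np.float64(0.91)), (array([558.7, 116.3]), np.float64(0.777), np.float64(0.78)), (array([571.9,  93.7]), np.float64(0.46), np.float64(0.46))]
bc [(array([559.4, 220.1]), np.float64(0.863), np.float64(0.86)), (array([564.4, 225.2]), np.float64(0.745), np.float64(0.74)), (array([573.5, 204.6]), np.float64(0.49), np.float64(0.49))]
bb [(array([455.6, 111.3]), np.float64(0.917), np.float64(0.92)), (array([454.3, 110.8]), np.float64(0.534), np.float64(0.53)), (array([467.6,  95.7]), np.float64(0.242), np.float64(0.24))]
```

View pics/o1.png

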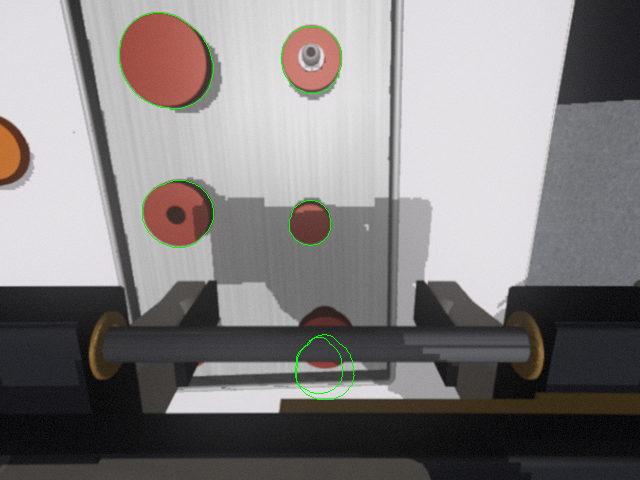

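View pics/o3.png

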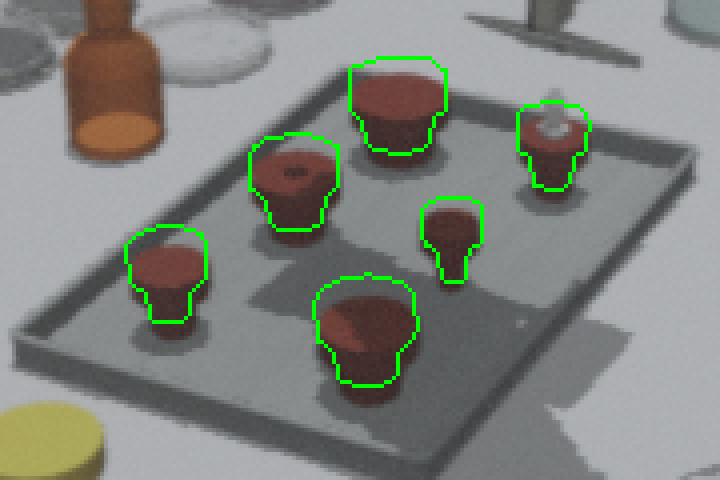

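```bash
python3 - <<'E'
from h import *
a=cv2.imread('pics/w3.png')[:,:,::-1]; d=cv2.imread('pics/d3.png')[:,:,::-1]
print(a[195:250:2,310].tolist()); print(a[222,280:340:3].tolist())
print(d[290:322:1,292].tolist())
E
```

```text
[[195, 194, 197], [162, 162, 163], [128, 125, 125], [72, 59, 62], [80, 56, 54], [161, 89, 81], [183, 106, 95], [175, 97, 90], [114, 69, 64], [108, 68, 62], [105, 65, 59], [100, 58, 54], [101, 61, 53], [98, 59, 55], [101, 61, 55], [99, 59, 55], [98, 57, 52], [99, 58, 53], [101, 58, 53], [98, 57, 52], [97, 55, 50], [95, 55, 52], [96, 52, 50], [97, 56, 52], [95, 68, 63], [119, 119, 118], [118, 117, 116], [118, 118, 117]]
[[118, 119, 121], [123, 121, 123], [121, 121, 121], [99, 83, 82], [106, 66, 61], [103, 62, 58], [100, 58, 53], [105, 66, 60], [98, 57, 54], [102, 56, 54], [103, 62, 58], [103, 62, 62], [100, 61, 54], [99, 57, 56], [100, 63, 57], [100, 59, 53], [99, 55, 54], [114, 110, 109], [120, 120, 117], [121, 119, 120]]
[[87, 90, 90], [91, 93, 94], [86, 89, 89], [87, 84, 86], [80, 55, 55], [73, 49, 44], [74, 48, 44], [75, 48, 46], [75, 48, 45], [75, 48, 45], [74, 49, 46], [75, 52, 46], [74, 51, 47], [76, 48, 46], [73, 48, 44], [76, 50, 46], [75, 45, 47], [73, 47, 45], [68, 46, 44], [66, 48, 42], [68, 46, 45], [64, 43, 43], [64, 47, 43], [63, 42, 40], [65, 47, 46], [63, 46, 40], [67, 50, 45], [65, 48, 46], [64, 47, 44], [64, 46, 45], [63, 44, 43], [74, 63, 62]]
```

```bash
cat >> h.py <<'E'
def redmask(p):
    f=cv2.GaussianBlur(p['frame'],(3,3),0).astype(int); R,G,B=f[...,0],f[...,1],f[...,2]
    return ((R>1.17*G)&(R>1.17*B)&(G<1.4*B+8)).astype(np.uint8)
E
cat > m1.py <<'E'
from h import *
import sys
tag=sys.argv[1]; names=sys.argv[2:]
p,s=shot('wrist','w'+tag);ps,_=shot('scene','s'+tag);pd,_=shot('side','d'+tag)
G=dict(a=(.457,.228,.016),b=(.559,.34,.0205),c=(.448,.333,.025),d=(.556,.115,.0295),bc=(.56,.225,.025),bb=(.455,.11,.0205))
M=[[],[],[]]; print(s['t'],s['eef_pos'].round(4))
for n in names or G:
    g=G[n]
    o=[]
    for i,q in enumerate((p,ps,pd)):
        ss=s if q is p else None
        r=fitstop(q,ss,*g); o.append((np.round(r[0]*1000,1),round(r[1],3),round(r[2],2))); M[i].append(stopper_model(q,ss,*r[0],g[2],.003))
    print(n,o)
ov(p,s,M[0],'ow'+tag);ov(ps,None,M[1],'os'+tag,(225,140,385,260,5));ov(pd,None,M[2],'od'+tag,(200,220,380,340,4))
E
python3 m1.py 4
```

```text
2.55 [0.4529 0.2275 0.1955]
a [(array([457.3, 227.4]), np.float64(0.904), np.float64(0.9)), (array([460.9, 231.5]), np.float64(0.833), np.float64(0.83)), (array([463.3, 225.4]), np.float64(0.722), np.float64(0.72))]
b [(array([633.2, 336.7]), np.float64(0.226), np.float64(0.33)), (array([566. , 339.9]), np.float64(0.892), np.float64(0.89)), (array([568.5, 332. ]), np.float64(0.812), np.float64(0.81))]
c [(array([439. , 370.5]), np.float64(0.074), np.float64(0.07)), (array([448.7, 335.5]), np.float64(0.887), np.float64(0.89)), (array([449.7, 328.9]), np.float64(0.859), np.float64(0.86))]
d [(array([556.3, 111.9]), np.float64(0.959), np.float64(0.96)), (array([559.5, 116.5]), np.float64(0.889), np.float64(0.89)), (array([562.9, 107.4]), np.float64(0.85), np.float64(0.85))]
bc [(array([559.9, 220.2]), np.float64(0.944), np.float64(0.94)), (array([561.5, 224.8]), np.float64(0.851), np.float64(0.86)), (array([566.2, 215.9]), np.float64(0.835), np.float64(0.83))]
bb [(array([455.6, 110.8]), np.float64(0.958), np.float64(0.96)), (array([456.6, 110.2]), np.float64(0.686), np.float64(0.69)), (array([458.9, 111.1]), np.float64(0.665), np.float64(0.66))]
```

View pics/ow4.png

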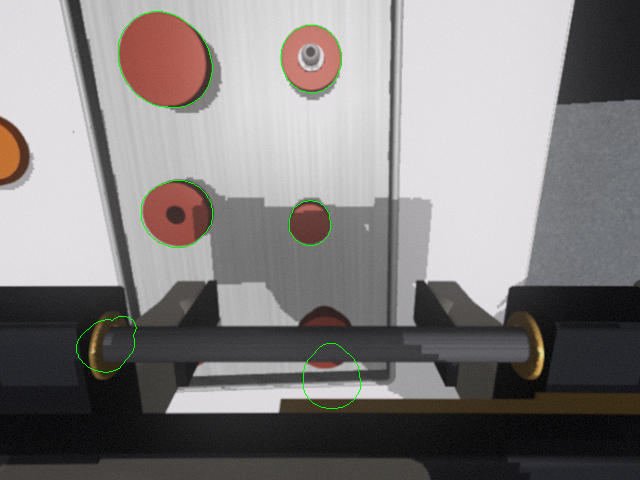

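View pics/os4.png

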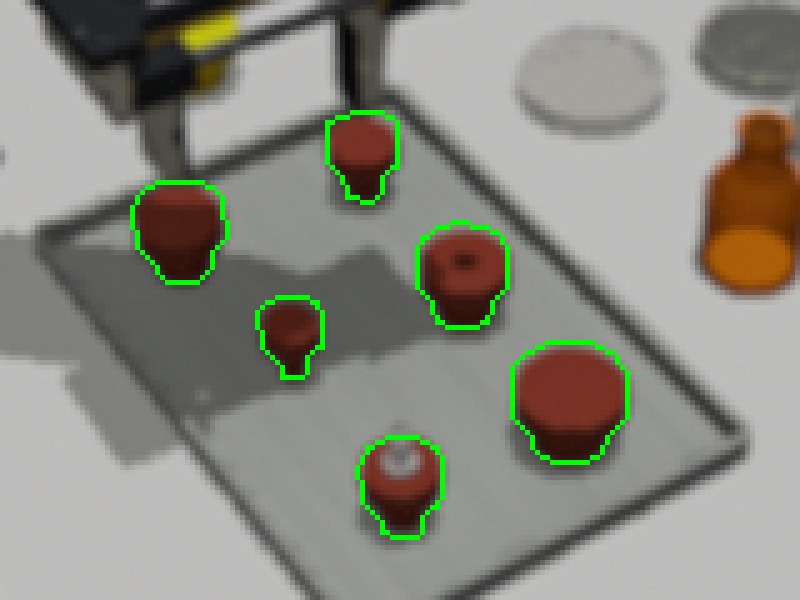

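Emit:
step_arm --commands "0 -4.5 20 0 0 0;0.5 0 35 0 0 0;0 0 35 0 0 0;0 0 31 0 0 0;0 0 15 0 0 0;0 0 4 0 0 0;0 0 0 0 0 0" --jaw 60

```text
t: 3.58
eef_pos: [0.4575, 0.2279, 0.0562]
ee_rot: [-3.141, 0.001, -1.571]
force: [0.4, -0.9, 0.8]
width: 0.0601
```

Emit:
step_arm --commands "0 0 0 0 0 0;0 0 0 0 0 0;0 0 0 0 0 0;0 0 0 0 0 0;0 0 0 0 0 0;0 0 0 0 0 0" --jaw 20 --grip_force 12

```text
t: 4.32
eef_pos: [0.4572, 0.2276, 0.0558]
ee_rot: [-3.141, 0.0, -1.571]
force: [-0.3, 0.5, 3.6]
width: 0.0317
```

```bash
python3 - <<'E'
from h import *
p,s=shot('side','d5'); print(s['t'],s['eef_pos'],s['ee_rot'],s['force'],s['width'])
im=cv2.imread('pics/d5.png'); cv2.imwrite('pics/d5c.png',cv2.resize(im[200:350,200:400],None,fx=4,fy=4))
E
```

```text
4.325 [0.45723411 0.22762421 0.05578859] [-3.14126441e+00  2.29634099e-04 -1.57064216e+00] [-0.27907674  0.45831694  3.59257531] 0.03165387009439231
```

View pics/d5c.png

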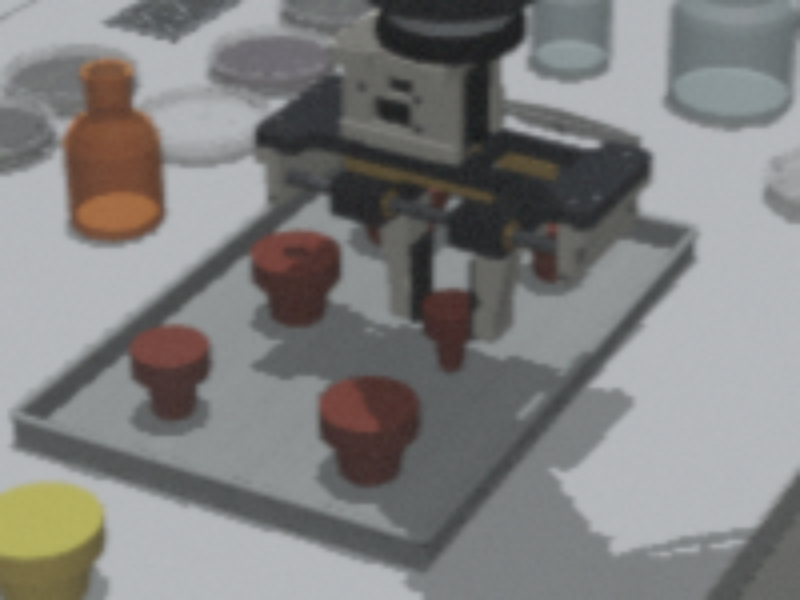

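Emit:
step_arm --commands "0 0 0 0 0 0;0 0 0 0 0 0.1;0 0 0 0 0 0.17;0 0 0 0 0 0.17;0 0 0 0 0 0.17;0 0 0 0 0 0.17;0 0 0 0 0 0.17;0 0 0 0 0 0.17" --jaw 56

```text
t: 5.38
eef_pos: [0.4568, 0.2272, 0.0552]
ee_rot: [-3.141, -0.001, -2.697]
force: [0.5, 0.0, 0.6]
width: 0.0559
```

Emit:
step_arm --commands "0 0 0 0 0 0.17;0 0 0 0 0 0.17;0 0 0 0 0 0.11;0 0 0 0 0 0"

```text
t: 5.88
eef_pos: [0.4569, 0.2273, 0.0553]
ee_rot: [-3.141, -0.0, -3.14]
force: [0.9, -0.2, 0.6]
width: 0.0563
```

Emit:
step_arm --commands "0 0 0 0 0 0;0 0 0 0 0 0;0 0 0 0 0 0;0 0 0 0 0 0;0 0 0 0 0 0;0 0 0 0 0 0" --jaw 20

```text
t: 6.62
eef_pos: [0.4571, 0.2275, 0.0556]
ee_rot: [3.142, 0.0, -3.141]
force: [-0.7, 0.1, -0.5]
width: 0.0314
```

Emit:
step_arm --commands "0 0 0 0 0 0;0 0 0 0 0 -0.1;0 0 0 0 0 -0.17;0 0 0 0 0 -0.17;0 0 0 0 0 -0.17;0 0 0 0 0 -0.17;0 0 0 0 0 -0.17;0 0 0 0 0 -0.17" --jaw 56

```text
t: 7.62
eef_pos: [0.4571, 0.2275, 0.0556]
ee_rot: [-3.142, 0.0, -2.015]
force: [-0.1, 1.5, 0.7]
width: 0.0558
```

Emit:
step_arm --commands "0 0 0 0 0 -0.17;0 0 0 0 0 -0.17;0 0 0 0 0 -0.11;0 0 0 0 0 0;0 0 -20 0 0 0;0 0 -40 0 0 0;0 0 -45 0 0 0;0 0 -35 0 0 0"

```text
t: 8.62
eef_pos: [0.4573, 0.2276, 0.1975]
ee_rot: [-3.141, 0.001, -1.574]
force: [0.3, 0.9, -0.5]
width: 0.0558
```

Emit:
step_arm --commands "0 0 0 0 0 0;0 0 0 0 0 0"

```text
t: 8.88
eef_pos: [0.4567, 0.2272, 0.1951]
ee_rot: [3.141, 0.0, -1.573]
force: [-0.4, -0.1, -0.7]
width: 0.0559
```

```bash
python3 m1.py 6
```

```text
8.875 [0.4567 0.2272 0.1951]
a [(array([457.6, 227.8]), np.float64(0.906), np.float64(0.91)), (array([459.6, 232.2]), np.float64(0.836), np.float64(0.84)), (array([463.6, 225.7]), np.float64(0.706), np.float64(0.71))]
b [(array([575.8, 334.3]), np.float64(0.155), np.float64(0.21)), (array([565.8, 339.9]), np.float64(0.887), np.float64(0.89)), (array([569.6, 330.8]), np.float64(0.812), np.float64(0.81))]
c [(array([448.3, 361.7]), np.float64(0.081), np.float64(0.08)), (array([448.3, 335.7]), np.float64(0.887), np.float64(0.89)), (array([451.4, 327.4]), np.float64(0.848), np.float64(0.85))]
d [(array([555.8, 112.2]), np.float64(0.958), np.float64(0.96)), (array([559.3, 116.1]), np.float64(0.883), np.float64(0.88)), (array([561.3, 108.1]), np.float64(0.843), np.float64(0.84))]
bc [(array([559.6, 219.6]), np.float64(0.946), np.float64(0.95)), (array([561. , 224.3]), np.float64(0.846), np.float64(0.85)), (array([565.4, 219. ]), np.float64(0.824), np.float64(0.82))]
bb [(array([455.5, 110.6]), np.float64(0.956), np.float64(0.96)), (array([457.5, 111.1]), np.float64(0.692), np.float64(0.69)), (array([459.5, 110.1]), np.float64(0.665), np.float64(0.66))]
```

View pics/ow6.png

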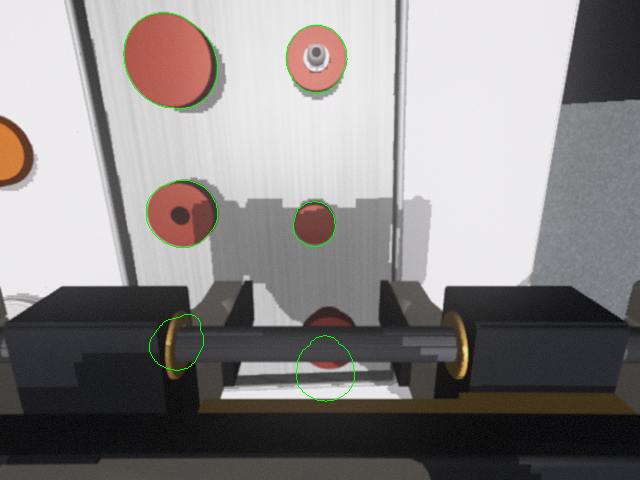

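Emit:
step_arm --commands "0 0 20 0 0 0;0 0 40 0 0 0;0 0 42 0 0 0;0 0 30 0 0 0;0 0 8 0 0 0;0 0 0 0 0 0"

```text
t: 9.78
eef_pos: [0.4571, 0.2274, 0.0553]
ee_rot: [3.141, -0.001, -1.571]
force: [-0.2, 0.3, 0.0]
width: 0.056
```

Emit:
step_arm --commands "0 0 0 0 0 0;0 0 0 0 0 0;0 0 0 0 0 0;0 0 0 0 0 0;0 0 0 0 0 0" --jaw 20 --grip_force 20

```text
t: 10.4
eef_pos: [0.4574, 0.2278, 0.0562]
ee_rot: [-3.141, 0.001, -1.57]
force: [-1.0, 0.4, 6.3]
width: 0.0314
```

Emit:
step_arm --commands "0 0 -15 0 0 0;0 0 -40 0 0 0;0 0 -45 0 0 0;10 -5 -40 0 0 0;30 -12 -20 0 0 0;40 -14 -10 0 0 0;45 -14 -10 0 0 0;45 -14 -15 0 0 0"

```text
t: 11.4
eef_pos: [0.5158, 0.056, 0.2516]
ee_rot: [3.142, 0.0, -1.57]
force: [1.6, 0.2, -0.2]
width: 0.0313
```

Emit:
step_arm --commands "45 -14 0 0 0 0;45 -14 0 0 0 0;45 -14 0 0 0 0;40 -14 0 0 0 0;20 0 0 0 0 0;17 0 0 0 0 0;0 0 0 0 0 0;0 0 0 0 0 0"

```text
t: 12.4
eef_pos: [0.5719, -0.1539, 0.2509]
ee_rot: [-3.141, 0.0, -1.57]
force: [0.1, -0.5, -0.1]
width: 0.0314
```

```bash
python3 - <<'E'
from h import *
p,s=shot('wrist','w7'); print(s['t'],s['eef_pos'],s['ee_rot'],s['force'],s['width'])
p,s=shot('side','d7');p,s=shot('scene','s7')
E
```

```text
12.4 [ 0.57192662 -0.15389237  0.25085285] [-3.14123266e+00  1.90012723e-04 -1.57033089e+00] [ 0.08295215 -0.47765479 -0.10409384] 0.0314165182305431
```

View pics/w7.png

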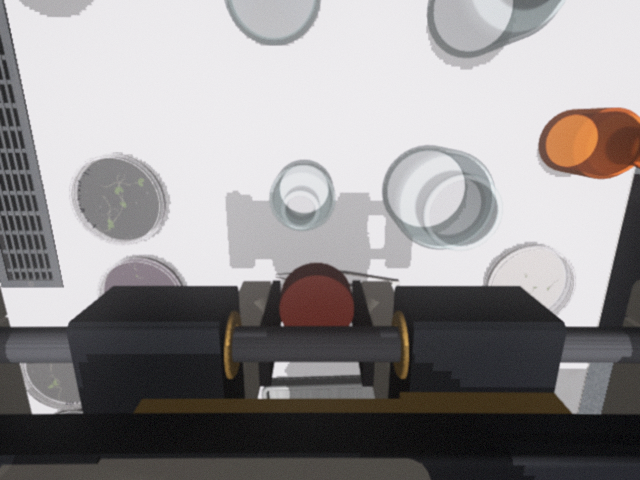

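View pics/s7.png

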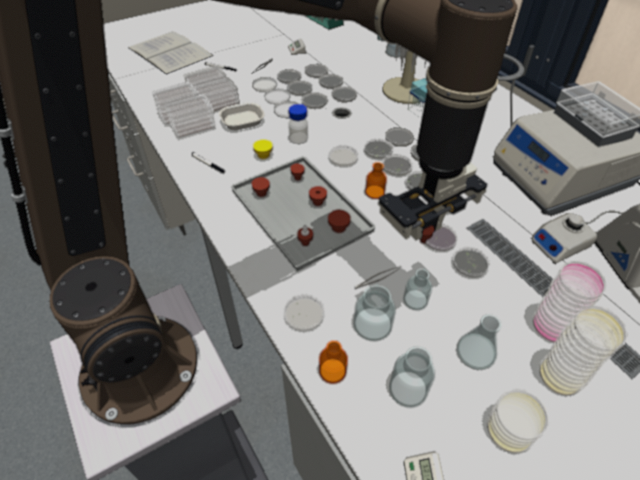

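```bash
python3 - <<'E'
from h import *
im=cv2.imread('pics/w7.png'); cv2.imwrite('pics/w7c.png',cv2.resize(im[130:280,250:450],None,fx=4,fy=4,interpolation=3))
p,s=shot('wrist','w8')
for x in (.572,.576,.58):
  for y in (-.165,-.175): print(x,y,proj(p,[[x,y,.1],[x,y,0]],s).round(1).tolist(), K(p)*.0155/.3)
E
```

```text
0.572 -0.165 [[315.3, 211.2], [315.6, 188.4]] 20.030994572357464
0.572 -0.175 [[315.3, 198.1], [315.6, 178.4]] 20.030994572357464
0.576 -0.165 [[310.0, 211.2], [311.6, 188.4]] 20.030994572357464
0.576 -0.175 [[309.9, 198.1], [311.6, 178.4]] 20.030994572357464
0.58 -0.165 [[304.6, 211.2], [307.6, 188.4]] 20.030994572357464
0.58 -0.175 [[304.5, 198.0], [307.5, 178.4]] 20.030994572357464
```

View pics/w7c.png

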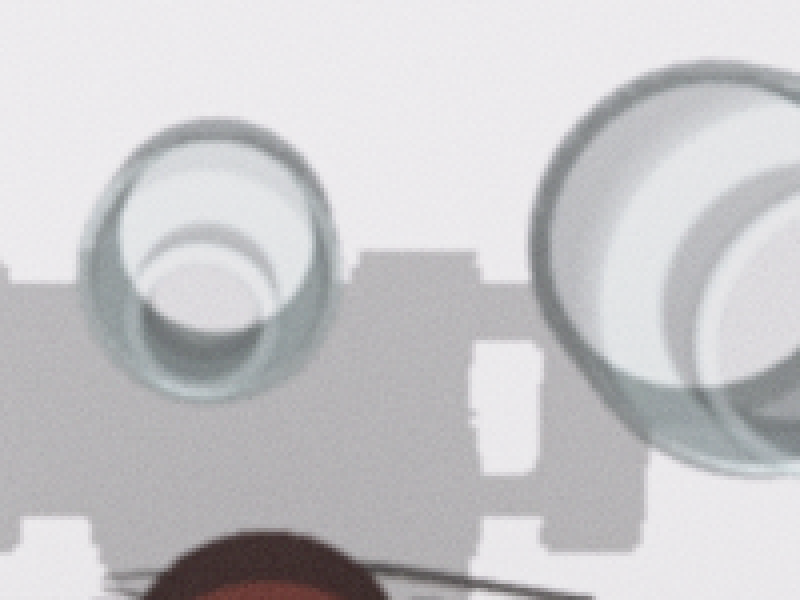

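```bash
cat >> h.py <<'E'
def circov(p,s,circs,name,crop):
    x0,y0,x1,y1,k=crop
    im=cv2.resize(p['frame'][y0:y1,x0:x1,::-1],None,fx=k,fy=k,interpolation=3)
    for x,y,r,z,col in circs:
        q=((proj(p,ring(x,y,r,z),s)-[x0,y0]+.5)*k-.5); cv2.polylines(im,[np.round(q*16).astype(np.int32)],True,col,1,cv2.LINE_AA,4)
    cv2.imwrite('pics/'+name+'.png',im)
E
python3 - <<'E'
from h import *
p,s=shot('wrist','w9'); X=atz(p,(301.2,208.8),.1,s); print(X,s['eef_pos'])
x,y=X[:2]
circov(p,s,[(x,y,.0155,.1,(0,0,255)),(x,y,.011,.1,(0,200,0)),(x,y,.029,.0,(255,0,0))],'o9',(250,150,350,250,6))
E
```

```text
[ 0.58252606 -0.16690199  0.1       ] [ 0.57208766 -0.1537597   0.25073002]
```

View pics/o9.png

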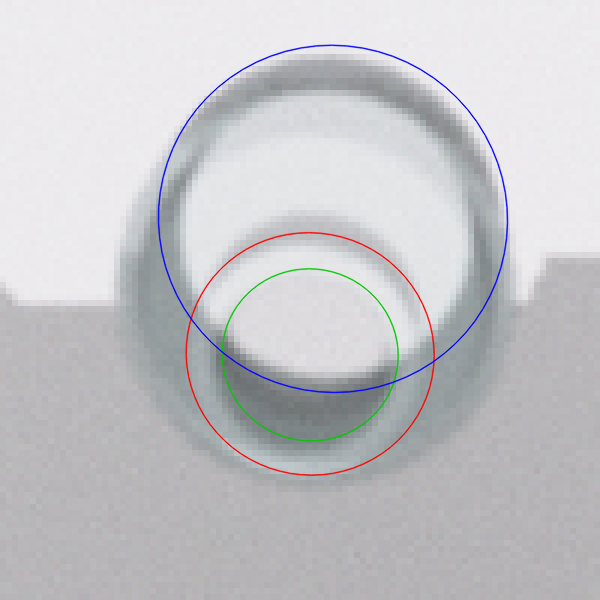

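Emit:
step_arm --commands "6 -5 0 0 0 0;6.5 -5.5 0 0 0 0;0 0 0 0 0 0;0 0 0 0 0 0"

```text
t: 13.15
eef_pos: [0.5825, -0.1672, 0.2503]
ee_rot: [3.141, 0.0, -1.571]
force: [-0.1, 1.3, -0.3]
width: 0.0309
```

```bash
python3 - <<'E'
from h import *
p,s=shot('wrist','w10'); x,y=s['eef_pos'][:2]; print(x,y,s['eef_pos'][2])
x,y=.5826,-.1663
circov(p,s,[(x,y,.0155,.1,(0,0,255)),(x,y,.011,.1,(0,200,0)),(x,y,.029,.0,(255,0,0))],'o10',(265,160,365,260,6))
E
```

```text
0.5824979243366711 -0.16722814429770463 0.2503093924177438
```

View pics/o10.png

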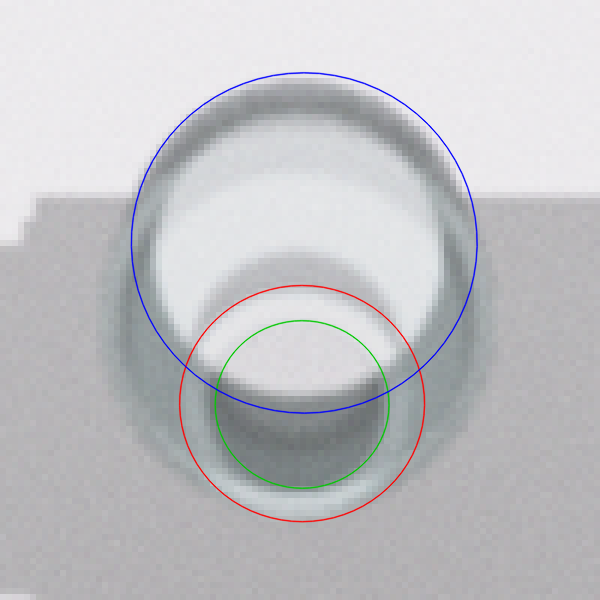

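Emit:
step_arm --commands "0 0 20 0 0 0;0 0 25 0 0 0;0 0 15 0 0 0;0 0 5 0 0 0;0 0 0 0 0 0"

```text
t: 13.82
eef_pos: [0.5828, -0.1671, 0.1858]
ee_rot: [-3.142, -0.0, -1.571]
force: [-0.2, 0.1, 0.4]
width: 0.0313
```

```bash
python3 - <<'E'
from h import *
p,s=shot('side','d11'); print(s['eef_pos'],s['width']); q,s=shot('scene','s11')
a=p['frame'][:,:,::-1]; b=q['frame'][:,:,::-1]
c=proj(p,[[.582,-.167,.12]])[0].astype(int); d=proj(q,[[.582,-.167,.12]])[0].astype(int); print(c,d)
f=lambda i,c: cv2.resize(i[c[1]-50:c[1]+50,c[0]-40:c[0]+40],None,fx=5,fy=5,interpolation=3)
cv2.imwrite('pics/o11.png',np.hstack([f(a,c),f(b,d)]))
E
```

```text
[ 0.58277533 -0.16705553  0.18580773] 0.03134629463336581
[344 174] [423 268]
```

View pics/o11.png

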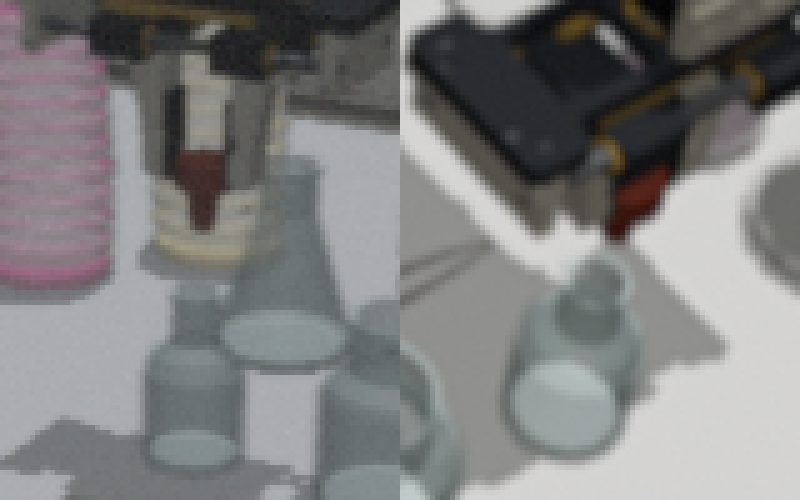

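Emit:
step_arm --commands "0 0.4 12 0 0 0;0 0 14 0 0 0;0 0 12 0 0 0;0 0 8 0 0 0;0 0 5 0 0 0;0 0 2 0 0 0;0 0 0 0 0 0"

```text
t: 14.8
eef_pos: [0.5823, -0.167, 0.1326]
ee_rot: [-3.141, -0.0, -1.571]
force: [1.1, 0.5, -0.6]
width: 0.0313
```

Emit:
step_arm --commands "0 0 1.5 0 0 0;0 0 1.5 0 0 0;0 0 0 0 0 0"

```text
t: 15.18
eef_pos: [0.5823, -0.167, 0.1298]
ee_rot: [-3.141, -0.0, -1.571]
force: [-0.2, -0.6, 1.2]
width: 0.0313
```

Emit:
step_arm --commands "0 0 1 0 0 0;0 0 1 0 0 0;0 0 0 0 0 0"

```text
t: 15.55
eef_pos: [0.5832, -0.167, 0.1295]
ee_rot: [-3.139, -0.0, -1.57]
force: [-2.3, 3.2, 12.0]
width: 0.0314
```

Emit:
step_arm --commands "0 0 1 0 0 0;0 0 0 0 0 0"

```text
t: 15.8
eef_pos: [0.5835, -0.167, 0.1292]
ee_rot: [-3.138, -0.001, -1.57]
force: [-2.9, 4.7, 16.3]
width: 0.031
```

Emit:
step_arm --commands "0 0 -2 0 0 0;0 0 0 0 0 0;0 0 0 0 0 0;0 0 -20 0 0 0;0 0 -40 0 0 0;0 0 -40 0 0 0;0 0 -20 0 0 0;0 0 0 0 0 0" --jaw 50

```text
t: 16.8
eef_pos: [0.5829, -0.1672, 0.25]
ee_rot: [-3.139, -0.0, -1.571]
force: [0.7, -0.4, -0.3]
width: 0.0502
```

```bash
python3 - <<'E'
from h import *
w,sw=shot('wrist','w12')
r=fitstop(w,sw,.5826,-.1663,.016,.076); print(r, sw['eef_pos'])
p,s=shot('side','d12'); q,s=shot('scene','s12')
a=p['frame'][:,:,::-1]; b=q['frame'][:,:,::-1]
c=proj(p,[[.582,-.167,.08]])[0].astype(int); d=proj(q,[[.582,-.167,.08]])[0].astype(int)
f=lambda i,c: cv2.resize(i[c[1]-50:c[1]+50,c[0]-40:c[0]+40],None,fx=5,fy=5,interpolation=3)
cv2.imwrite('pics/o12.png',np.hstack([f(a,c),f(b,d)]))
E
```

```text
(array([ 0.58261531, -0.16618709]), np.float64(0.8763005780346821), np.float64(0.8763005780346821)) [ 0.58288566 -0.16716228  0.25004824]
```

View pics/o12.png

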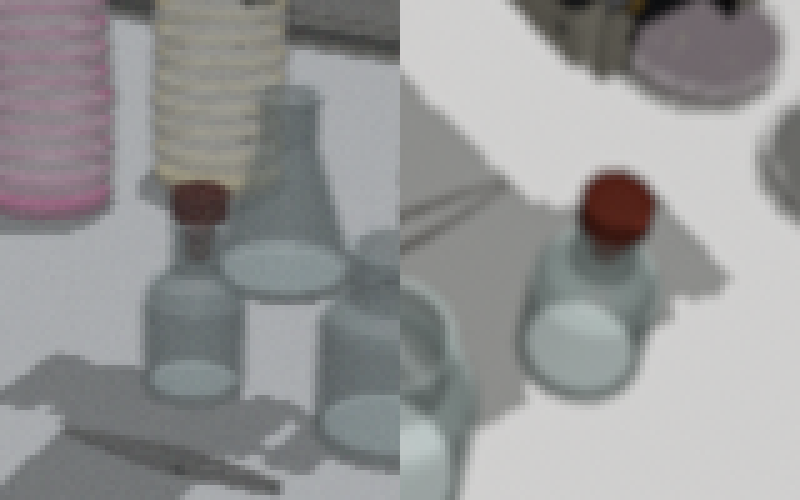

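View pics/w12.png

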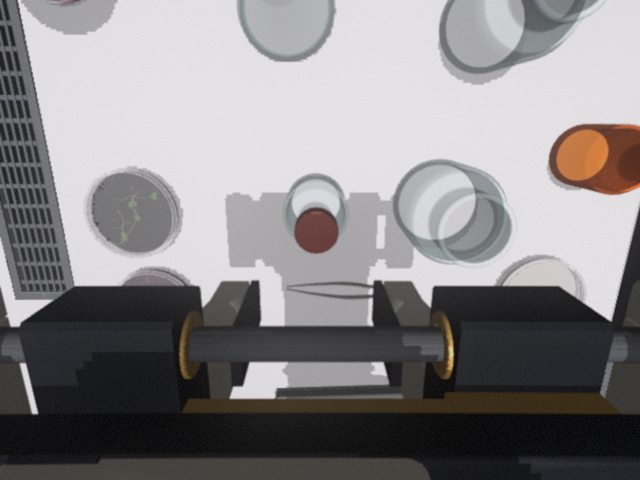

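Emit:
step_arm --commands "-35 3.4 0 0 0 0;-35 3.4 5 0 0 0;-35 3.4 5 0 0 0;-35 3.4 10 0 0 0;-35 3.4 10 0 0 0;-35 3.4 10 0 0 0;-35 3.3 10 0 0 0;-34 3.3 5 0 0 0" --jaw 76

```text
t: 17.95
eef_pos: [0.5541, 0.1128, 0.1916]
ee_rot: [3.139, -0.001, -1.571]
force: [0.4, 0.1, -0.2]
width: 0.0761
```

Emit:
step_arm --commands "0 0 0 0 0 0;0 0 0 0 0 0"

```text
t: 18.2
eef_pos: [0.5548, 0.1117, 0.1927]
ee_rot: [3.14, -0.001, -1.57]
force: [-0.3, -0.5, 0.3]
width: 0.0761
```

```bash
python3 m1.py 13 d
```

```text
18.2 [0.5548 0.1117 0.1927]
d [(array([556.1, 113.2]), np.float64(0.956), np.float64(0.96)), (array([559.9, 116. ]), np.float64(0.894), np.float64(0.9)), (array([561.6, 107.6]), np.float64(0.826), np.float64(0.83))]
```

View pics/ow13.png

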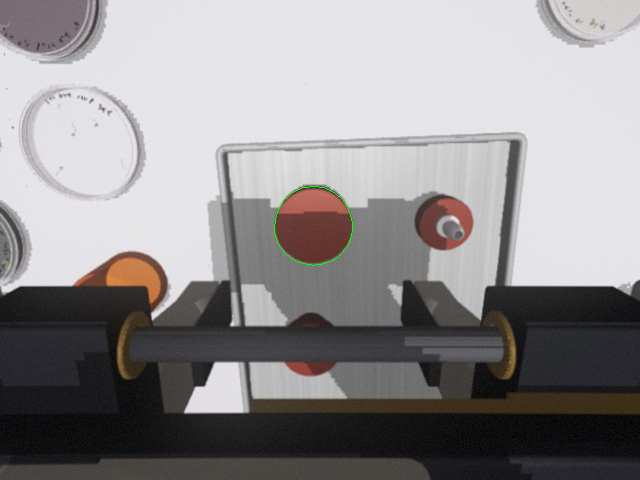

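Emit:
step_arm --commands "-1.1 -0.8 20 0 0 0;0 0 40 0 0 0;0 0 42 0 0 0;0 0 25 0 0 0;0 0 10 0 0 0;0 0 0 0 0 0"

```text
t: 19.1
eef_pos: [0.5561, 0.1126, 0.0565]
ee_rot: [3.141, -0.0, -1.571]
force: [-0.0, 0.1, 0.2]
width: 0.0763
```

Emit:
step_arm --commands "0 0 0 0 0 0;0 0 0 0 0 0;0 0 0 0 0 0;0 0 0 0 0 0;0 0 0 0 0 0" --jaw 45 --grip_force 25

```text
t: 19.73
eef_pos: [0.5565, 0.1134, 0.0576]
ee_rot: [-3.14, 0.001, -1.57]
force: [-2.6, -0.3, 6.9]
width: 0.0582
```

Emit:
step_arm --commands "0 0 -15 0 0 0;0 0 -40 0 0 0;0 0 -45 0 0 0;10 0 -45 0 0 0;30 10 -30 0 0 0;38 15 -15 0 0 0;40 15 -10 0 0 0;40 15 -3 0 0 0"

```text
t: 20.72
eef_pos: [0.5004, -0.046, 0.2613]
ee_rot: [-3.14, 0.001, -1.57]
force: [0.4, -0.6, -1.1]
width: 0.0581
```

Emit:
step_arm --commands "40 15 0 0 0 0;40 15 0 0 0 0;28 12 0 0 0 0;5 0 0 0 0 0;0 0 0 0 0 0;0 0 0 0 0 0"

```text
t: 21.48
eef_pos: [0.4592, -0.1574, 0.2597]
ee_rot: [-3.141, 0.0, -1.57]
force: [0.1, 0.1, -1.2]
width: 0.0581
```

```bash
cat > m2.py <<'E'
from h import *
import sys
tag=sys.argv[1]; x,y,rl,rb,rbase,z=map(float,sys.argv[2:8])
p,s=shot('wrist','w'+tag); print(s['t'],s['eef_pos'].round(4),s['ee_rot'].round(4),s['width'])
c=proj(p,[[x,y,z]],s)[0].astype(int); x0=min(max(c[0]-75,0),490);y0=max(c[1]-75,0)
circov(p,s,[(x,y,rl,z,(0,0,255)),(x,y,rb,z,(0,200,0)),(x,y,rbase,.0,(255,0,0))],'o'+tag,(x0,y0,x0+150,y0+120,5))
E
python3 m2.py 14 .459 -.158 .029 .0245 .043 .108
```

```text
21.475 [ 0.4592 -0.1574  0.2597] [-3.1414e+00  1.0000e-04 -1.5702e+00] 0.05810659858026496
```

View pics/o14.png

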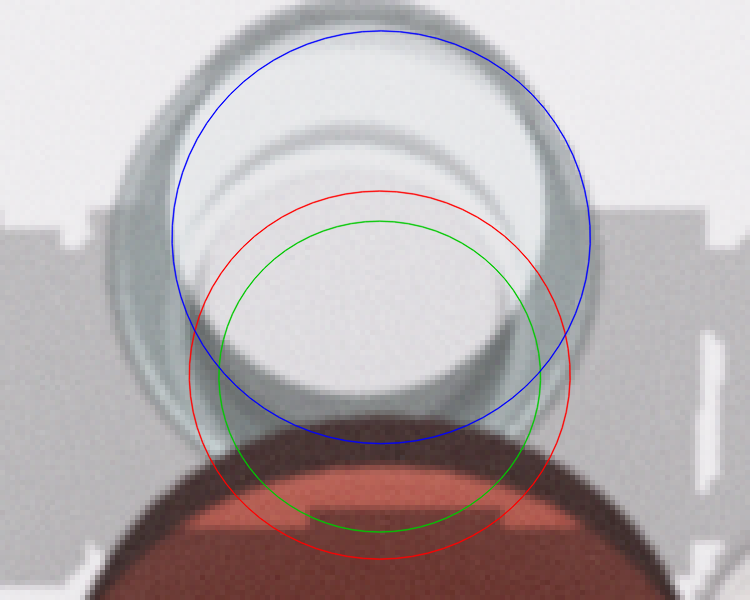

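View pics/w14.png

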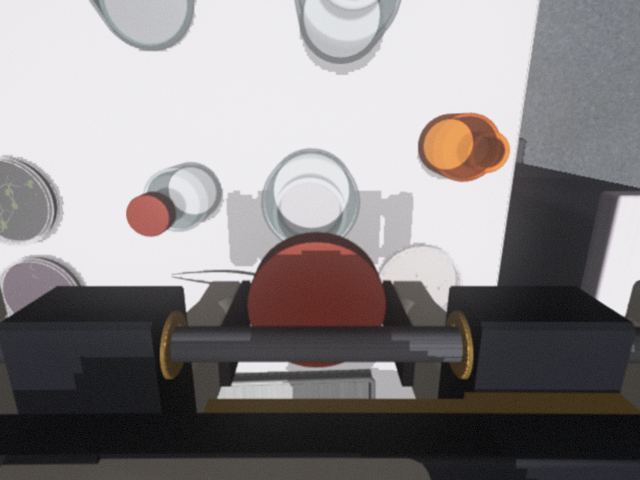

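Emit:
step_arm --commands "-17 -2.5 -5 0 0 0;-18 -3 -5 0 0 0;0 0 0 0 0 0;0 0 0 0 0 0"

```text
t: 22.02
eef_pos: [0.4645, -0.1227, 0.2693]
ee_rot: [3.141, -0.0, -1.57]
force: [-0.2, -0.0, 0.2]
width: 0.0579
```

```bash
python3 m2.py 15 .4645 -.163 .029 .0245 .043 .108
```

```text
22.025 [ 0.4645 -0.1227  0.2693] [ 3.1412 -0.     -1.5698] 0.057916141086697535
```

View pics/o15.png

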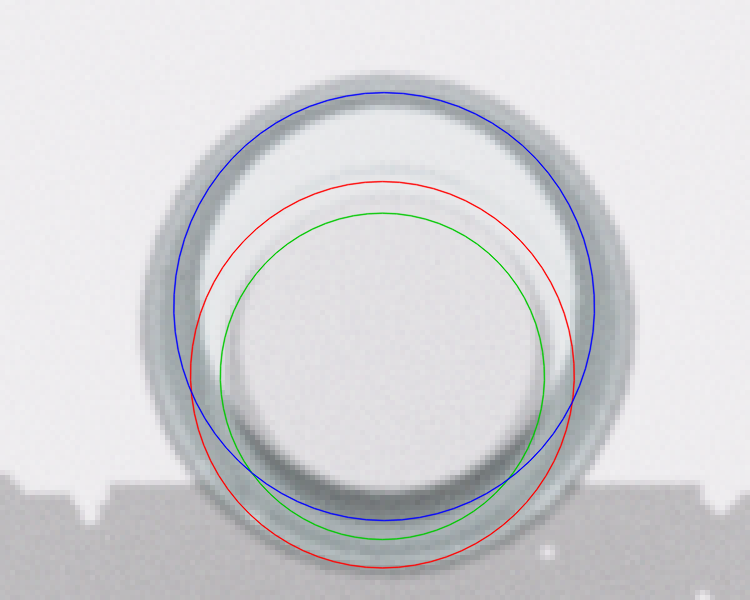

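```bash
cat > enh.py <<'E'
from h import *
import sys
n,x0,y0,x1,y1,k=sys.argv[1],*map(int,sys.argv[2:7])
im=cv2.imread(f'pics/{n}.png')[y0:y1,x0:x1]; im=cv2.resize(im,None,fx=k,fy=k,interpolation=2)
l=cv2.createCLAHE(6,(3,3)).apply(cv2.cvtColor(im,6)); im=cv2.cvtColor(l,8)
for c in range(0,x1-x0,10): cv2.putText(im,str(x0+c),(c*k,10),0,.35,(0,0,255)); cv2.line(im,(c*k,12),(c*k,18),(0,0,255))
for c in range(0,y1-y0,10): cv2.putText(im,str(y0+c),(0,c*k+4),0,.35,(0,0,255))
cv2.imwrite(f'pics/{n}e.png',im)
E
python3 enh.py w15 255 110 375 220 6
```

```text
(no output)
```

View pics/w15e.png

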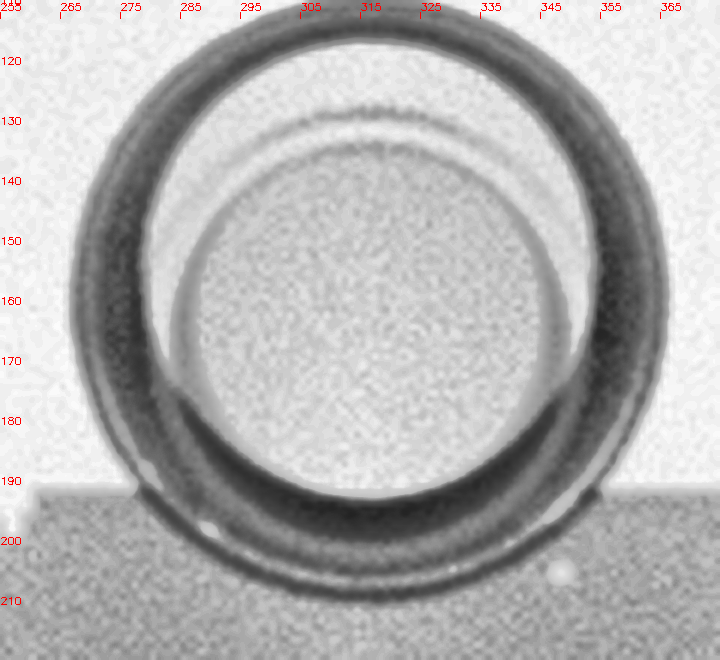

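```bash
python3 - <<'E'
from h import *
p,s=shot('wrist','w16'); X=atz(p,(316.7,167.1),.108,s); print(X,s['eef_pos']); print(proj(p,[[.4645,-.163,.108]],s))
E
x=.464; python3 m2.py 17 .4638 -.1661 .029 .0245 .043 .108
```

```text
[ 0.46307458 -0.16584934  0.108     ] [ 0.46436791 -0.1229014   0.2692986 ]
[[314.81207373 170.90173619]]
22.125 [ 0.4643 -0.1231  0.2693] [ 3.1410e+00 -1.0000e-04 -1.5707e+00] 0.05828301525511267
```

View pics/o17.png

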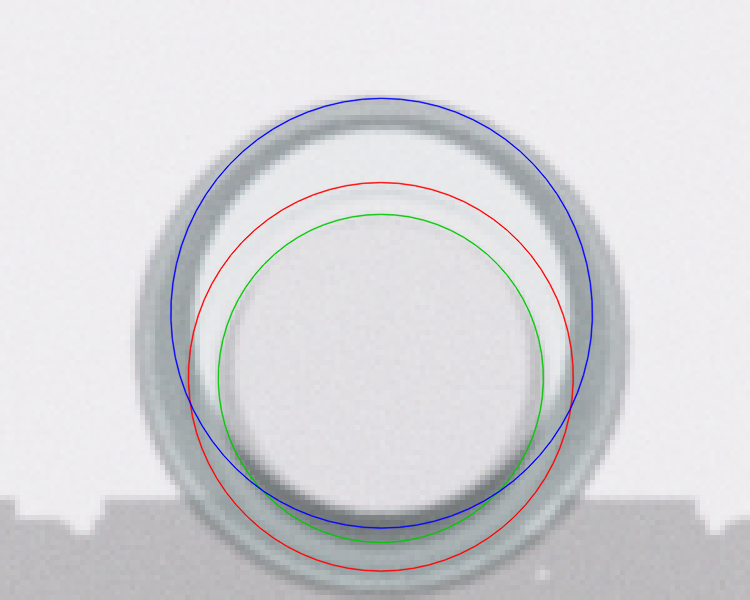

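Emit:
step_arm --commands "15 0.5 -30 0 0 0;15 0.5 -30 0 0 0;13 0 -30 0 0 0;0 0 0 0 0 0;0 0 0 0 0 0"

```text
t: 22.8
eef_pos: [0.463, -0.166, 0.3587]
ee_rot: [3.141, 0.0, -1.572]
force: [-0.9, 0.3, -1.2]
width: 0.0581
```

```bash
python3 m2.py 18 .4638 -.1661 .029 .0245 .043 .108
```

```text
22.8 [ 0.463  -0.166   0.3587] [ 3.1406e+00  5.0000e-04 -1.5716e+00] 0.05808792014479179
```

View pics/o18.png

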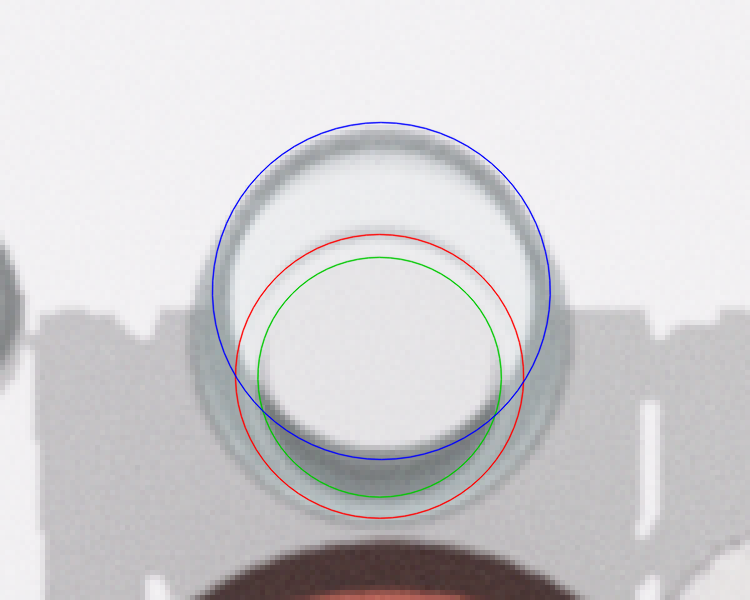

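Emit:
step_arm --commands "0 0 25 0 0 0;0 0 40 0 0 0;0 0 45 0 0 0;0 0 40 0 0 0;0 0 25 0 0 0;0 0 4 0 0 0;0 0 0 0 0 0;0 0 0 0 0 0"

```text
t: 23.85
eef_pos: [0.4642, -0.1659, 0.1817]
ee_rot: [-3.14, -0.0, -1.57]
force: [0.4, 0.9, 0.0]
width: 0.0582
```

```bash
cat > m3.py <<'E'
from h import *
import sys
tag=sys.argv[1]; X=list(map(float,sys.argv[2:5]))
p,s=shot('side','d'+tag); print(s['t'],s['eef_pos'].round(4),s['ee_rot'].round(4),s['width'],s['force'].round(1)); q,s=shot('scene','s'+tag)
a=p['frame'][:,:,::-1]; b=q['frame'][:,:,::-1]
c=proj(p,[X])[0].astype(int); d=proj(q,[X])[0].astype(int)
f=lambda i,c: cv2.resize(i[c[1]-50:c[1]+50,c[0]-40:c[0]+40],None,fx=5,fy=5,interpolation=3)
cv2.imwrite('pics/o'+tag+'.png',np.hstack([f(a,c),f(b,d)]))
E
python3 m3.py 19 .4634 -.166 .12
```

```text
23.85 [ 0.4642 -0.1659  0.1817] [-3.1397e+00 -2.0000e-04 -1.5705e+00] 0.058192208409312406 [0.4 0.9 0. ]
```

View pics/o19.png

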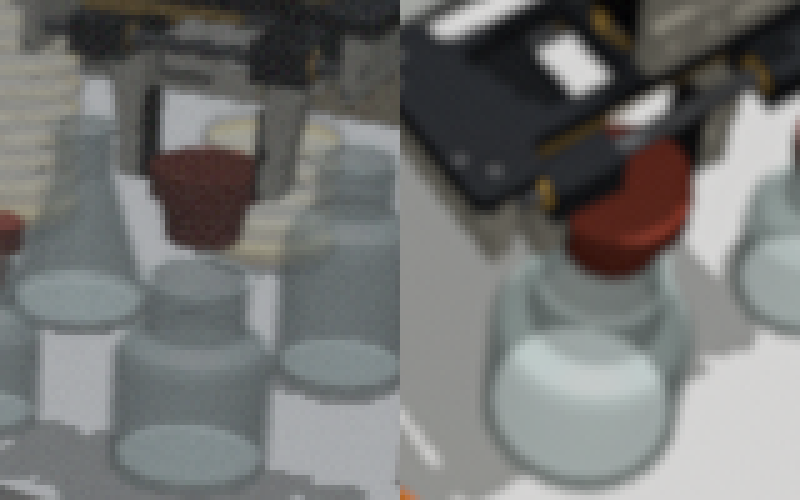

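Emit:
step_arm --commands "0.4 0.8 8 0 0 0;0 0 10 0 0 0;0 0 10 0 0 0;0 0 7 0 0 0;0 0 3 0 0 0;0 0 0 0 0 0;0 0 0 0 0 0"

```text
t: 24.82
eef_pos: [0.4628, -0.1663, 0.1427]
ee_rot: [-3.141, 0.0, -1.571]
force: [0.2, 0.9, -0.5]
width: 0.0582
```

Emit:
step_arm --commands "0 0 1.5 0 0 0;0 0 1.5 0 0 0;0 0 0 0 0 0"

```text
t: 25.2
eef_pos: [0.4628, -0.1663, 0.1396]
ee_rot: [-3.141, -0.0, -1.571]
force: [0.6, 1.3, 0.2]
width: 0.0581
```

Emit:
step_arm --commands "0 0 1.5 0 0 0;0 0 0 0 0 0"

```text
t: 25.45
eef_pos: [0.4635, -0.1662, 0.1389]
ee_rot: [-3.14, -0.0, -1.57]
force: [0.3, 4.4, 6.7]
width: 0.0581
```

Emit:
step_arm --commands "0 0 1.5 0 0 0;0 0 0 0 0 0"

```text
t: 25.7
eef_pos: [0.4638, -0.1661, 0.1387]
ee_rot: [-3.139, -0.0, -1.57]
force: [-4.4, 6.7, 20.2]
width: 0.0589
```

Emit:
step_arm --commands "0 0 1 0 0 0;0 0 0 0 0 0"

```text
t: 25.95
eef_pos: [0.4638, -0.1661, 0.1386]
ee_rot: [-3.139, -0.0, -1.57]
force: [-7.8, 10.0, 29.6]
width: 0.058
```

Emit:
step_arm --commands "0 0 -2.5 0 0 0;0 0 0 0 0 0;0 0 0 0 0 0;0 0 -15 0 0 0;0 0 -40 0 0 0;0 0 -40 0 0 0;0 0 -20 0 0 0;0 0 0 0 0 0" --jaw 76

```text
t: 26.95
eef_pos: [0.4636, -0.1665, 0.2555]
ee_rot: [-3.137, -0.0, -1.571]
force: [-0.2, 1.0, -0.0]
width: 0.0763
```

```bash
python3 m3.py 20 .4634 -.166 .09; python3 - <<'E'
from h import *
w,s=shot('wrist','w20'); r=fitstop(w,s,.4634,-.166,.0295,.084); print(r,s['eef_pos'])
E
```

```text
26.95 [ 0.4636 -0.1665  0.2555] [-3.1375e+00 -2.0000e-04 -1.5707e+00] 0.07630805849394712 [-0.2  1.  -0. ]
(array([ 0.46276631, -0.16635704]), np.float64(0.9420574077375646), np.float64(0.9434433541480821)) [ 0.46235697 -0.16627475  0.25302904]
```

View pics/o20.png

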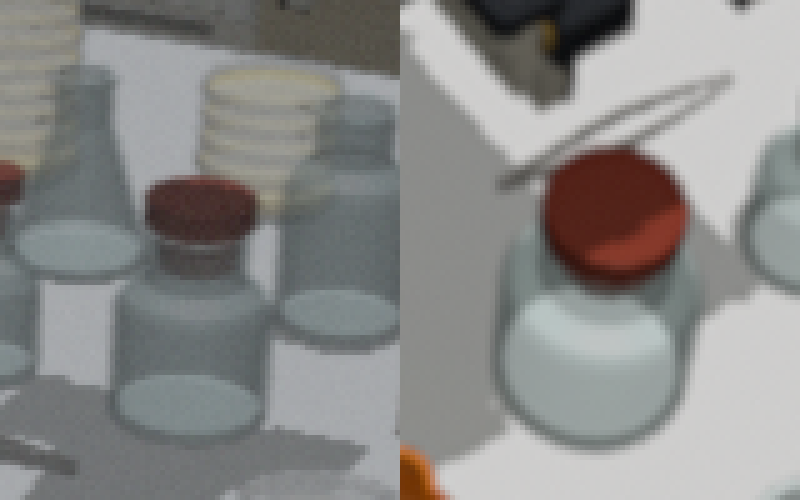

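Emit:
step_arm --commands "-30 1.5 0 -0.003 0 0;-42 1.5 0 0 0 0;-42 1.5 0 0 0 0;-42 1.5 0 0 0 0;-42 1.5 0 0 0 0;-42 1.5 0 0 0 0;-42 1.5 5 0 0 0;-42 1.5 10 0 0 0" --jaw 68

```text
t: 28.1
eef_pos: [0.4502, 0.1589, 0.2373]
ee_rot: [3.138, -0.001, -1.571]
force: [0.3, -0.2, -0.4]
width: 0.0682
```

Emit:
step_arm --commands "-42 1.5 10 0 0 0;-42 1.5 10 0 0 0;-42 1.5 10 0 0 0;-34 1.5 10 0 0 0;-15 0 3 0 0 0;0 0 0 0 0 0;0 0 0 0 0 0"

```text
t: 28.98
eef_pos: [0.4445, 0.3318, 0.1951]
ee_rot: [3.138, -0.0, -1.571]
force: [-0.1, 0.9, 0.3]
width: 0.068
```

```bash
sed -i 's/b=(.559,.34,.0205),c=(.448,.333,.025)/b=(.562,.3365,.0205),c=(.4445,.3325,.025)/' m1.py; python3 m1.py 21 c b
```

```text
28.975 [0.4445 0.3318 0.1951]
c [(array([444.9, 330.2]), np.float64(0.945), np.float64(0.94)), (array([448.6, 335.6]), np.float64(0.912), np.float64(0.92)), (array([451.2, 326.6]), np.float64(0.833), np.float64(0.83))]
b [(array([562.3, 333.9]), np.float64(0.916), np.float64(0.92)), (array([565.6, 339.5]), np.float64(0.871), np.float64(0.87)), (array([568.9, 331.1]), np.float64(0.809), np.float64(0.81))]
```

View pics/ow21.png

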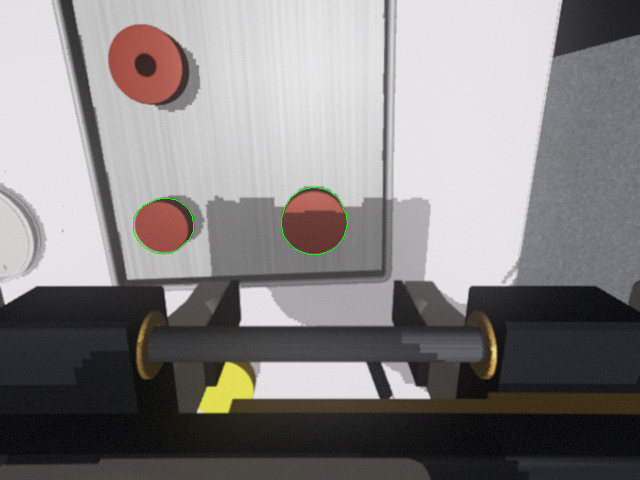

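Emit:
step_arm --commands "0 0 0 0.003 0 0;1.5 0 0 0 0 0;0 0 0 0 0 0;0 0 0 0 0 0"

```text
t: 29.62
eef_pos: [0.4445, 0.3312, 0.1951]
ee_rot: [-3.142, 0.0, -1.571]
force: [-0.3, 0.4, -0.4]
width: 0.068
```

```bash
python3 - <<'E'
from h import *
for i in range(4):
    w,s=shot('wrist','w22'); r=fitstop(w,s,.4445,.3305,.025,.003); print(r[0].round(4),r[1],s['eef_pos'].round(4),s['ee_rot'].round(4))
E
```

```text
[0.4451 0.3298] 0.9448061137843192 [0.4445 0.3312 0.1951] [-3.1416  0.     -1.5708]
[0.445  0.3305] 0.9467572925516851 [0.4445 0.3312 0.1951] [-3.1416e+00  1.0000e-04 -1.5707e+00]
[0.445  0.3305] 0.9467723669309174 [0.4445 0.3312 0.1951] [ 3.1416 -0.     -1.5707]
[0.445  0.3305] 0.9465043872063402 [0.4445 0.3312 0.1951] [ 3.1415e+00 -1.0000e-04 -1.5707e+00]
```

Emit:
step_arm --commands "1 0 20 0 0 0;0 0 40 0 0 0;0 0 42 0 0 0;0 0 27 0 0 0;0 0 10 0 0 0;0 0 0 0 0 0;0 0 0 0 0 0"

```text
t: 30.7
eef_pos: [0.445, 0.3309, 0.0573]
ee_rot: [-3.14, 0.001, -1.571]
force: [-0.1, 0.3, -0.8]
width: 0.0683
```

Emit:
step_arm --commands "0 0 0 0 0 0;0 0 0 0 0 0;0 0 0 0 0 0;0 0 0 0 0 0;0 0 0 0 0 0" --jaw 38 --grip_force 25

```text
t: 31.32
eef_pos: [0.4447, 0.3305, 0.0567]
ee_rot: [-3.141, 0.001, -1.571]
force: [-1.3, -1.0, 6.5]
width: 0.0492
```

Emit:
step_arm --commands "0 0 -15 0 0 0;0 0 -40 0 0 0;0 0 -45 0 0 0;10 0 -45 0 0 0;30 0 -35 0 0 0;42 0 -25 0 0 0;42 0 -20 0 0 0;42 0 -10 0 0 0"

```text
t: 32.33
eef_pos: [0.4444, 0.1629, 0.2932]
ee_rot: [-3.14, 0.002, -1.57]
force: [0.7, 0.1, -0.5]
width: 0.0492
```

Emit:
step_arm --commands "42 0 0 0 0 0;42 0 0 0 0 0;42 0 0 0 0 0;42 0 0 0 0 0;42 0 0 0 0 0;42 0 0 0 0 0;42 0 0 0 0 0;42 0 0 0 0 0"

```text
t: 33.33
eef_pos: [0.444, -0.1732, 0.292]
ee_rot: [-3.141, 0.0, -1.571]
force: [0.9, 0.5, -0.3]
width: 0.049
```

Emit:
step_arm --commands "42 0 0 0 0 0;42 0 0 0 0 0;20 0 0 0 0 0;0 0 0 0 0 0;0 0 0 0 0 0"

```text
t: 33.95
eef_pos: [0.4442, -0.2755, 0.2914]
ee_rot: [-3.141, 0.0, -1.571]
force: [-0.7, 0.4, -0.9]
width: 0.0493
```

```bash
python3 m2.py 23 .44 -.33 .0245 .02 .039 .13
```

```text
33.95 [ 0.4442 -0.2755  0.2914] [-3.1414e+00  2.0000e-04 -1.5711e+00] 0.04926330082962582
```

View pics/w23.png

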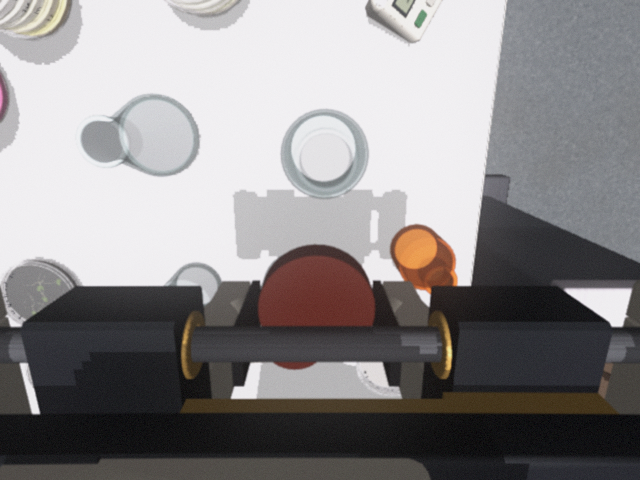

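```bash
python3 - <<'E'
from h import *
p,s=shot('wrist','w24'); print(atz(p,(326,156),.13,s),atz(p,(325,152),0.0,s))
E
```

```text
[ 0.43624545 -0.32635759  0.13      ] [ 0.4342554  -0.31896432  0.        ]
```

View pics/o23.png

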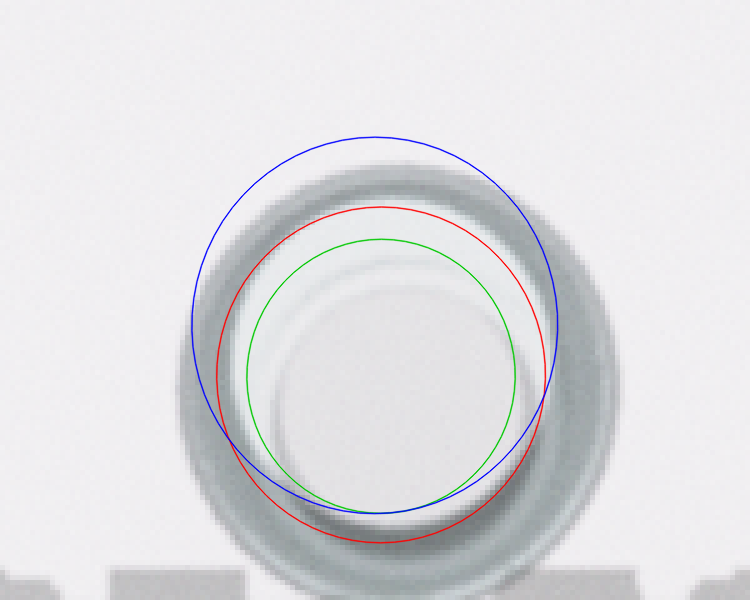

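Emit:
step_arm --commands "17 3 -30 0 0 0;17 3 -30 0 0 0;15 2 -30 0 0 0;0 0 0 0 0 0;0 0 0 0 0 0;0 0 0 0 0 0"

```text
t: 34.8
eef_pos: [0.4363, -0.324, 0.3802]
ee_rot: [3.14, 0.001, -1.57]
force: [1.2, -0.7, 0.2]
width: 0.0491
```

```bash
python3 m2.py 25 .436 -.3245 .0245 .02 .039 .13;python3 enh.py w25 265 150 385 250 6
```

```text
34.8 [ 0.4363 -0.324   0.3802] [ 3.1402e+00  8.0000e-04 -1.5699e+00] 0.049116059215592076
```

View pics/o25.png

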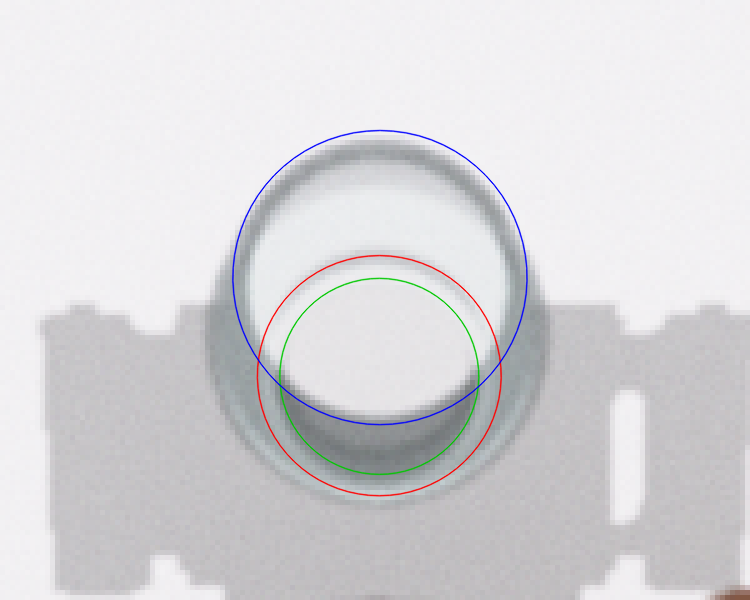

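View pics/w25e.png

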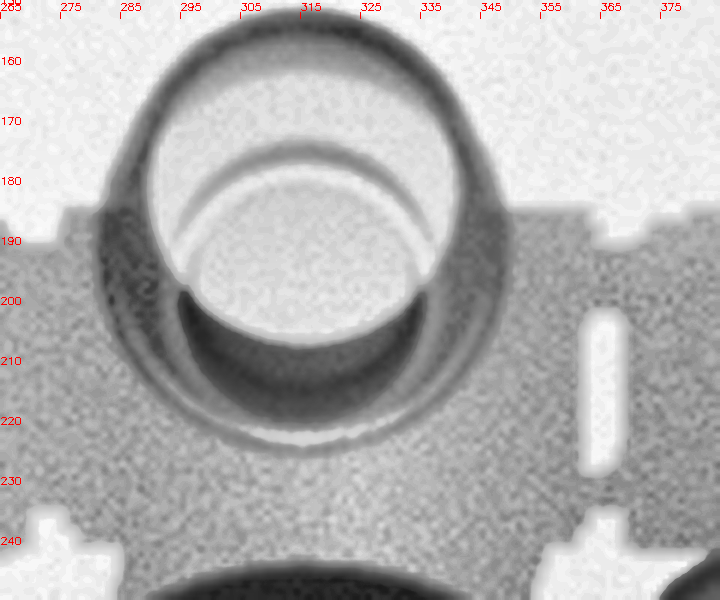

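```bash
python3 - <<'E'
from h import *
p,s=shot('wrist','w26'); print(atz(p,(315.2,198.9),.13,s),proj(p,[[.436,-.3245,.13]],s),s['eef_pos'],s['ee_rot'])
E
```

```text
[ 0.43626935 -0.32482223  0.13      ] [[315.467923   199.21580185]] [ 0.4363616  -0.32414374  0.3802784 ] [ 3.14034247e+00  6.01300799e-04 -1.56998035e+00]
```

Emit:
step_arm --commands "0.6 0.3 25 0.001 0 0;0 0 40 0 0 0;0 0 45 0 0 0;0 0 40 0 0 0;0 0 22 0 0 0;0 0 3 0 0 0;0 0 0 0 0 0;0 0 0 0 0 0"

```text
t: 35.9
eef_pos: [0.437, -0.3256, 0.2073]
ee_rot: [-3.139, -0.001, -1.571]
force: [1.0, -0.1, -0.3]
width: 0.0492
```

```bash
python3 m3.py 27 .436 -.3248 .145
```

```text
35.9 [ 0.437  -0.3256  0.2073] [-3.1388e+00 -8.0000e-04 -1.5705e+00] 0.04916685549683854 [ 1.  -0.1 -0.3]
```

View pics/o27.png

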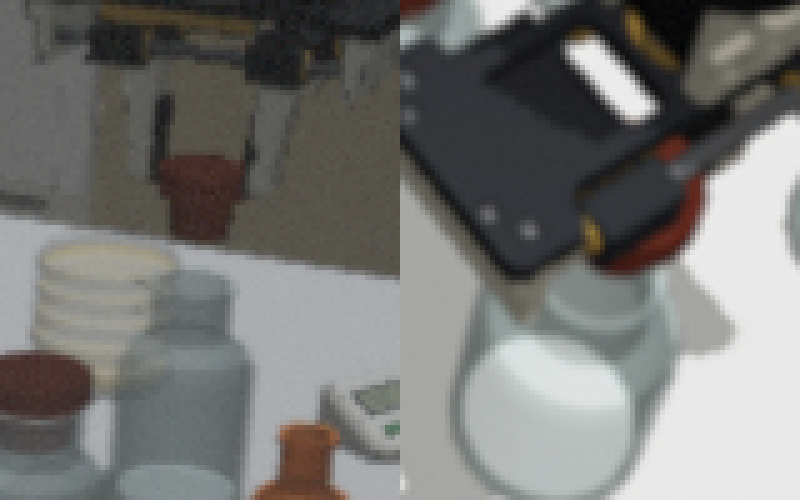

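Emit:
step_arm --commands "0 0 5 0 0 0;0 0 0 0 0 0;0 0 0 0 0 0;0 0 0 0 0 0"

```text
t: 36.5
eef_pos: [0.4364, -0.3255, 0.2012]
ee_rot: [-3.141, -0.0, -1.571]
force: [-0.2, 0.0, -1.4]
width: 0.0491
```

Emit:
step_arm --commands "-0.6 0.4 8 0 0 0;0 0 10 0 0 0;0 0 10 0 0 0;0 0 7 0 0 0;0 0 2 0 0 0;0 0 0 0 0 0;0 0 0 0 0 0"

```text
t: 37.38
eef_pos: [0.4361, -0.3248, 0.1643]
ee_rot: [-3.14, -0.0, -1.571]
force: [0.1, 0.2, -1.0]
width: 0.0495
```

Emit:
step_arm --commands "0 0 1.5 0 0 0;0 0 1.5 0 0 0;0 0 0 0 0 0"

```text
t: 37.75
eef_pos: [0.436, -0.3248, 0.1611]
ee_rot: [-3.14, -0.0, -1.571]
force: [0.6, 0.1, -0.5]
width: 0.0494
```

Emit:
step_arm --commands "0 0 1.5 0 0 0;0 0 0 0 0 0"

```text
t: 38.0
eef_pos: [0.4363, -0.3249, 0.16]
ee_rot: [-3.14, -0.0, -1.571]
force: [0.4, 2.3, 3.1]
width: 0.0489
```

Emit:
step_arm --commands "0 0 1.5 0 0 0;0 0 0 0 0 0"

```text
t: 38.25
eef_pos: [0.4366, -0.3252, 0.1599]
ee_rot: [-3.139, -0.001, -1.57]
force: [-2.6, 5.2, 15.2]
width: 0.0493
```

Emit:
step_arm --commands "0 0 1.2 0 0 0;0 0 0 0 0 0"

```text
t: 38.5
eef_pos: [0.4369, -0.3255, 0.1599]
ee_rot: [-3.138, -0.002, -1.57]
force: [-4.7, 5.6, 22.9]
width: 0.0492
```

Emit:
step_arm --commands "0 0 -2.7 0 0 0;0 0 0 0 0 0;0 0 0 0 0 0;0 0 -15 0 0 0;0 0 -40 0 0 0;0 0 -40 0 0 0;0 0 -25 0 0 0;0 0 0 0 0 0" --jaw 68

```text
t: 39.5
eef_pos: [0.4369, -0.3254, 0.2828]
ee_rot: [-3.136, -0.002, -1.571]
force: [-0.3, -0.5, -1.5]
width: 0.0681
```

```bash
python3 m3.py 28 .436 -.3248 .11; python3 - <<'E'
from h import *
w,s=shot('wrist','w28'); r=fitstop(w,s,.436,-.325,.025,.106); print(r,s['eef_pos'],s['ee_rot'])
E
```

```text
39.5 [ 0.4369 -0.3254  0.2828] [-3.1360e+00 -2.1000e-03 -1.5706e+00] 0.06810982414541726 [-0.3 -0.5 -1.5]
(array([ 0.43573505, -0.32237284]), np.float64(0.9301972685887708), np.float64(0.9301972685887708)) [ 0.43574916 -0.32471221  0.27996875] [-3.14002555e+00  4.87075641e-05 -1.57090187e+00]
```

View pics/o28.png

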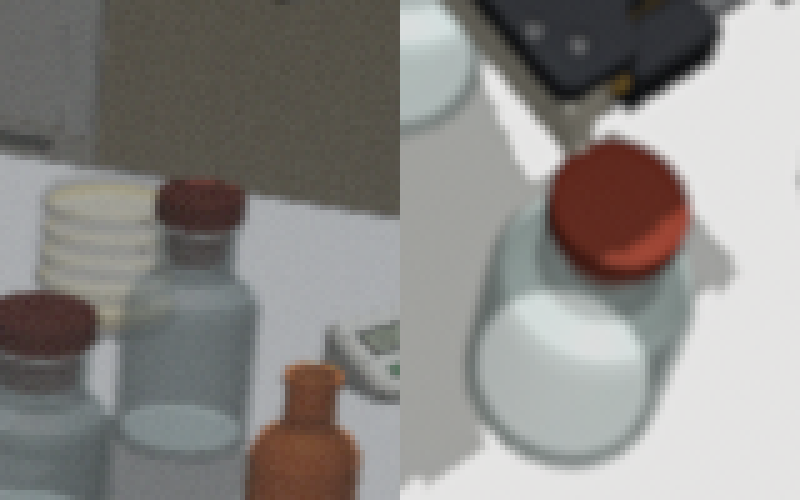

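```bash
python3 - <<'E'
from h import *
p,s=shot('scene','s29'); 
for z in (0,.09): print(atz(p,(298,138),z) if z==0 else atz(p,(298,110),z))
E
```

```text
[ 6.62169277e-01  5.05035655e-01 -1.11022302e-16]
[0.67396299 0.52077059 0.09      ]
```

Emit:
step_arm --commands "-30 -7.8 0 0 0 0;-42 -7.8 0 0 0 0;-42 -7.8 0 0 0 0;-42 -7.8 0 0 0 0;-42 -7.8 0 0 0 0;-42 -7.8 0 0 0 0;-42 -7.8 0 0 0 0;-42 -7.8 0 0 0 0" --jaw 60

```text
t: 40.7
eef_pos: [0.498, 0.0005, 0.2789]
ee_rot: [3.141, -0.001, -1.571]
force: [1.3, 0.1, 0.4]
width: 0.0602
```

Emit:
step_arm --commands "-42 -7.8 0 0 0 0;-42 -7.8 5 0 0 0;-42 -7.8 10 0 0 0;-42 -7.8 15 0 0 0;-42 -7.8 15 0 0 0;-42 -7.8 15 0 0 0;-42 -7.8 15 0 0 0;-38 -7.8 10 0 0 0"

```text
t: 41.7
eef_pos: [0.5603, 0.3322, 0.1927]
ee_rot: [3.141, -0.002, -1.571]
force: [0.3, 0.1, 0.2]
width: 0.0601
```

Emit:
step_arm --commands "0 0 0 0 0 0;0 0 0 0 0 0;0 0 0 0 0 0"

```text
t: 42.08
eef_pos: [0.5607, 0.3304, 0.1949]
ee_rot: [-3.141, -0.0, -1.571]
force: [-0.1, -0.9, -0.6]
width: 0.0598
```

```bash
python3 - <<'E'
from h import *
for i in range(3):
    w,s=shot('wrist','w30'); r=fitstop(w,s,.5618,.334,.0205,.003); print(r[0].round(4),r[1],s['eef_pos'].round(4),s['ee_rot'].round(4))
ov(w,s,[stopper_model(w,s,*r[0],.0205,.003)],'o30')
E
```

```text
[0.5612 0.3338] 0.9297230260438197 [0.5607 0.3304 0.1949] [-3.1406e+00 -1.0000e-04 -1.5714e+00]
[0.5614 0.3339] 0.9291632145816073 [0.5608 0.3304 0.1952] [-3.1403e+00  3.0000e-04 -1.5715e+00]
[0.5614 0.3332] 0.9312344656172328 [0.5608 0.3305 0.1953] [-3.1401e+00  5.0000e-04 -1.5716e+00]
```

View pics/o30.png

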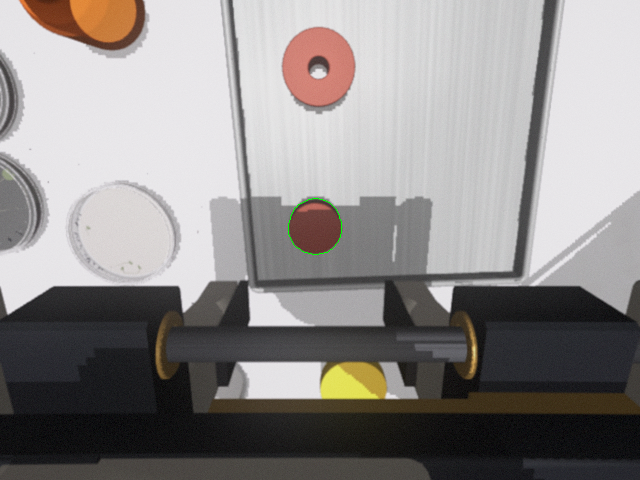

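Emit:
step_arm --commands "-2.7 -0.4 20 0 0 0;0 0 40 0 0 0;0 0 42 0 0 0;0 0 27 0 0 0;0 0 10 0 0 0;0 0 0 0 0 0;0 0 0 0 0 0"

```text
t: 43.1
eef_pos: [0.5621, 0.3344, 0.0573]
ee_rot: [-3.139, 0.001, -1.571]
force: [-0.4, 0.7, 0.3]
width: 0.0602
```

Emit:
step_arm --commands "0 0 0 0 0 0;0 0 0 0 0 0;0 0 0 0 0 0;0 0 0 0 0 0;0 0 0 0 0 0" --jaw 30 --grip_force 25

```text
t: 43.72
eef_pos: [0.5615, 0.3341, 0.0562]
ee_rot: [-3.14, 0.0, -1.571]
force: [-1.0, -0.1, 6.1]
width: 0.04
```

Emit:
step_arm --commands "0 0 -15 0 0 0;0 0 -40 0 0 0;0 0 -45 0 0 0;10 0 -45 0 0 0;30 -2 -35 0 0 0;42 -3 -25 0 0 0;42 -3 -10 0 0 0;42 -3 -10 0 0 0"

```text
t: 44.72
eef_pos: [0.5718, 0.1665, 0.2821]
ee_rot: [-3.14, 0.001, -1.571]
force: [0.6, 0.3, -0.9]
width: 0.0403
```

Emit:
step_arm --commands "42 -3 0 0 0 0;42 -3 0 0 0 0;42 -3 0 0 0 0;42 -3 0 0 0 0;42 -3 0 0 0 0;42 -3 0 0 0 0;42 -3 0 0 0 0;42 -3 0 0 0 0"

```text
t: 45.72
eef_pos: [0.5958, -0.1695, 0.2815]
ee_rot: [-3.14, 0.0, -1.571]
force: [0.3, 0.6, 0.3]
width: 0.0401
```

Emit:
step_arm --commands "42 -4 0 0 0 0;42 -4 0 0 0 0;30 -4 0 0 0 0;0 0 0 0 0 0;0 0 0 0 0 0"

```text
t: 46.35
eef_pos: [0.6078, -0.282, 0.281]
ee_rot: [-3.141, 0.0, -1.571]
force: [-0.4, 0.6, 0.5]
width: 0.0403
```

```bash
python3 m2.py 31 .606 -.33 .02 .0155 .042 .118
```

```text
46.35 [ 0.6078 -0.282   0.281 ] [-3.1407e+00  2.0000e-04 -1.5713e+00] 0.04028414645391895
```

View pics/w31.png

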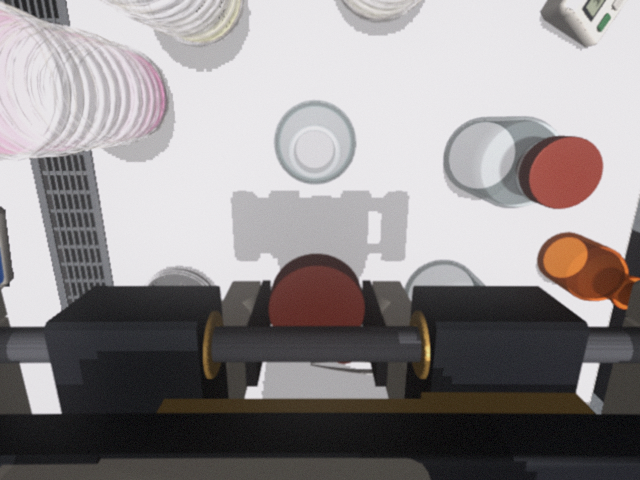

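View pics/o31.png

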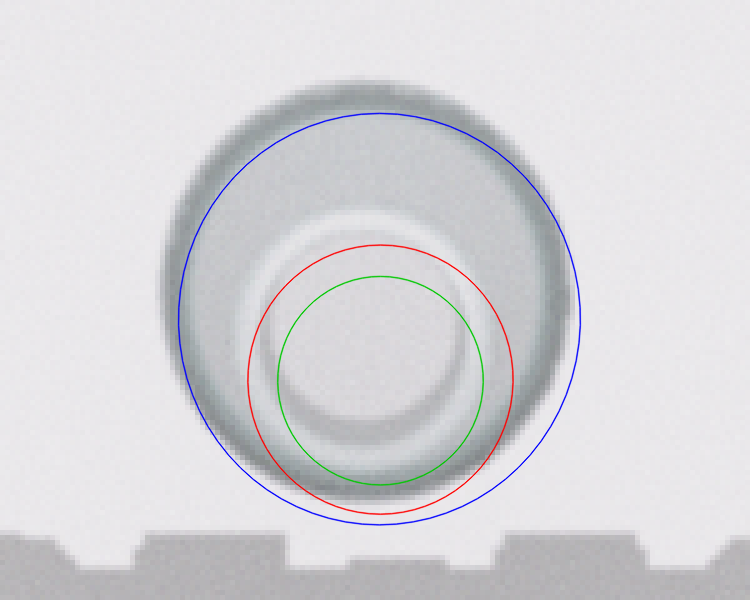

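Emit:
step_arm --commands "18 -0.8 -29 0 0 0;18 0 -29 0 0 0;18 0 -29 0 0 0;0 0 0 0 0 0;0 0 0 0 0 0;0 0 0 0 0 0;0 0 0 0 0 0"

```text
t: 47.28
eef_pos: [0.6087, -0.3355, 0.3672]
ee_rot: [-3.142, 0.0, -1.57]
force: [-0.6, 1.4, -0.6]
width: 0.0403
```

```bash
python3 m2.py 32 .6086 -.336 .02 .0155 .042 .118; python3 enh.py w32 255 150 375 250 6
```

```text
47.275 [ 0.6087 -0.3355  0.3672] [-3.1416e+00  4.0000e-04 -1.5701e+00] 0.040278790307418814
```

View pics/o32.png

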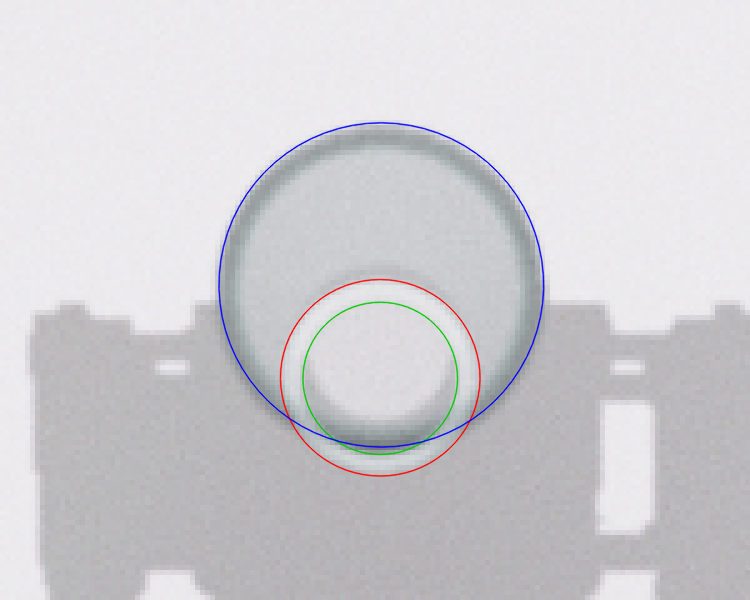

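View pics/w32e.png

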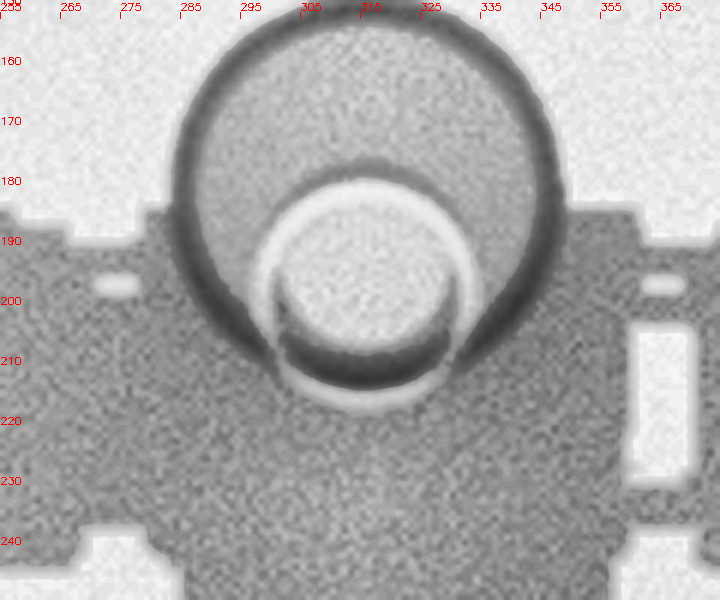

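```bash
python3 - <<'E'
from h import *
p,s=shot('wrist','w33'); print(atz(p,(315.6,198.7),.118,s),proj(p,[[.6086,-.336,.118]],s),s['eef_pos'],s['ee_rot'])
E
```

```text
[ 0.60865397 -0.33680812  0.118     ] [[315.65384225 199.49374821]] [ 0.60877991 -0.33563949  0.36729121] [-3.14136343e+00  2.45072072e-04 -1.57023729e+00]
```

Emit:
step_arm --commands "0.8 0.2 25 0 0 0;0 0 40 0 0 0;0 0 45 0 0 0;0 0 40 0 0 0;0 0 22 0 0 0;0 0 4 0 0 0;0 0 0 0 0 0;0 0 0 0 0 0"

```text
t: 48.38
eef_pos: [0.6095, -0.3372, 0.1933]
ee_rot: [-3.139, -0.001, -1.571]
force: [0.1, -0.8, -0.6]
width: 0.0402
```

Emit:
step_arm --commands "0 0 0 0 0 0;0 0 0 0 0 0;0 0 0 0 0 0"

```text
t: 48.75
eef_pos: [0.6088, -0.3369, 0.192]
ee_rot: [-3.14, -0.0, -1.571]
force: [0.2, -0.2, -0.3]
width: 0.04
```

```bash
python3 m3.py 34 .6085 -.3364 .13
```

```text
48.75 [ 0.6088 -0.3369  0.192 ] [-3.1403e+00 -1.0000e-04 -1.5708e+00] 0.03996127049167318 [ 0.2 -0.2 -0.3]
```

View pics/o34.png

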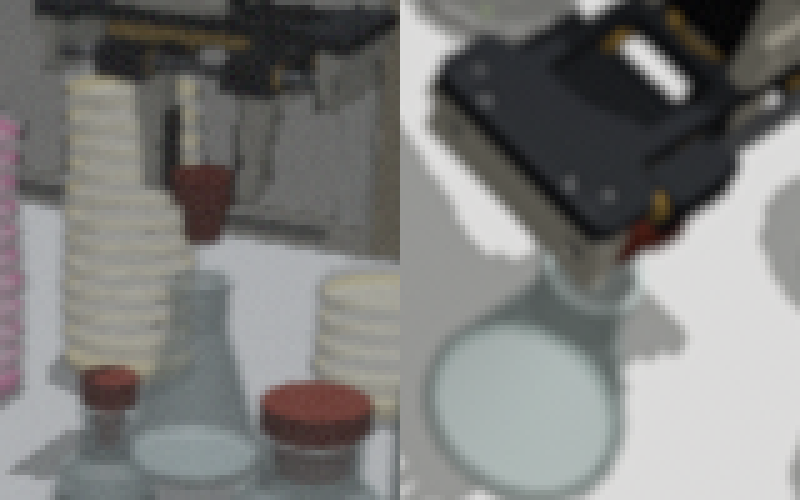

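```bash
python3 - <<'E'
from h import *
p,s=shot('scene','s35');d,s=shot('side','d35')
print('yellow base',atz(p,(562,378),0),'pink base',atz(p,(553,325),0))
print('side yellow base',atz(d,(347,175),0),'pink',atz(d,(313,178),0))
for n,px in(('ytop',(597,328)),('ptop',(581,277))):
  for z in (.1,.15,.2): print(n,z,atz(p,px,z)[:2].round(3))
for z in (.1,.15,.2): print('side top',z,atz(d,(348,118),z)[:2].round(3),atz(d,(316,127),z)[:2].round(3))
E
```

```text
yellow base [ 0.72077466 -0.47647392  0.        ] pink base [ 0.80559246 -0.38142077  0.        ]
side yellow base [ 0.71676553 -0.45846378  0.        ] pink [ 0.80027193 -0.3799207   0.        ]
ytop 0.1 [ 0.795 -0.456]
ytop 0.15 [ 0.75  -0.463]
ytop 0.2 [ 0.704 -0.47 ]
ptop 0.1 [ 0.874 -0.356]
ptop 0.15 [ 0.823 -0.369]
ptop 0.2 [ 0.773 -0.383]
side top 0.1 [ 0.865 -0.76 ] [ 0.909 -0.595]
side top 0.15 [ 0.781 -0.588] [ 0.822 -0.438]
side top 0.2 [ 0.698 -0.416] [ 0.734 -0.281]
```

View pics/s35.png

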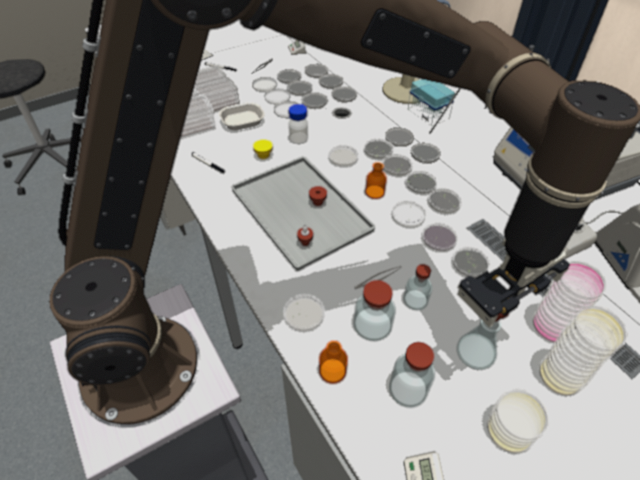

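Emit:
step_arm --commands "-0.5 0.3 8 0 0 0;0 0 10 0 0 0;0 0 11 0 0 0;0 0 8 0 0 0;0 0 3 0 0 0;0 0 0 0 0 0;0 0 0 0 0 0"

```text
t: 49.82
eef_pos: [0.6088, -0.3365, 0.1522]
ee_rot: [-3.14, -0.0, -1.571]
force: [-0.4, 0.6, 0.1]
width: 0.0401
```

Emit:
step_arm --commands "0 0 1.5 0 0 0;0 0 1.5 0 0 0;0 0 0 0 0 0"

```text
t: 50.2
eef_pos: [0.6084, -0.3364, 0.1487]
ee_rot: [-3.141, 0.0, -1.571]
force: [0.4, -0.2, 0.0]
width: 0.0402
```

Emit:
step_arm --commands "0 0 1.5 0 0 0;0 0 0 0 0 0"

```text
t: 50.45
eef_pos: [0.6086, -0.3365, 0.1475]
ee_rot: [-3.14, -0.0, -1.571]
force: [-0.8, -0.2, 1.7]
width: 0.0404
```

Emit:
step_arm --commands "0 0 1.5 0 0 0;0 0 0 0 0 0"

```text
t: 50.7
eef_pos: [0.6087, -0.3366, 0.1474]
ee_rot: [-3.14, -0.001, -1.57]
force: [-2.9, 2.3, 9.9]
width: 0.04
```

Emit:
step_arm --commands "0 0 1.2 0 0 0;0 0 0 0 0 0"

```text
t: 50.95
eef_pos: [0.6087, -0.3366, 0.1473]
ee_rot: [-3.139, -0.001, -1.57]
force: [-4.7, 5.2, 15.6]
width: 0.0399
```

Seated at the predicted height. Release, lift, back off and check everything.

Emit:
step_arm --commands "0 0 -2.5 0 0 0;0 0 0 0 0 0;0 0 0 0 0 0;0 0 -15 0 0 0;0 0 -40 0 0 0;0 0 -40 0 0 0;-15 0 -30 0 0 0;-30 0 -20 0 0 0" --jaw 70

```text
t: 51.95
eef_pos: [0.6086, -0.292, 0.2948]
ee_rot: [-3.138, -0.001, -1.572]
force: [0.6, 0.8, -0.2]
width: 0.0701
```

Emit:
step_arm --commands "-40 2 -10 0 0 0;-42 2 -10 0 0 0;-42 2 0 0 0 0;-42 2 0 0 0 0;-30 0 0 0 0 0;-15 0 0 0 0 0;0 0 0 0 0 0;0 0 0 0 0 0"

```text
t: 52.95
eef_pos: [0.6004, -0.0811, 0.3123]
ee_rot: [-3.14, -0.0, -1.571]
force: [-0.3, 0.1, -0.0]
width: 0.0703
```

```bash
python3 - <<'E'
from h import *
p,s=shot('scene','s40');d,_=shot('side','d40');w,_=shot('wrist','w40'); print(s['t'],s['eef_pos'])
Mp=[];Md=[]
# fixed-camera offsets: compare seated model with image
for n,x,y,r,z in (('a',.5828,-.167,.016,.076),('b',.6087,-.3366,.0205,.094),('c',.4365,-.3252,.025,.106),('d',.4637,-.1661,.0295,.084)):
    print(n,[ (fitstop(q,None,x,y,r,z)[0]-[x,y]).round(4).tolist() for q in (p,d)])
a=p['frame'][:,:,::-1];b=d['frame'][:,:,::-1]
cv2.imwrite('pics/o40.png',cv2.resize(a[240:420,330:520],None,fx=4,fy=3.3,interpolation=3)[:600])
cv2.imwrite('pics/o41.png',cv2.resize(b[140:240,320:470],None,fx=5,fy=5,interpolation=3))
E
```

```text
52.95 [ 0.60038016 -0.08106686  0.31231305]
a [[0.0046, 0.0035], [0.013, -0.0192]]
b [[0.0038, 0.0022], [0.013, -0.0231]]
c [[0.0031, 0.0046], [0.0141, -0.0275]]
d [[0.0039, 0.0046], [0.0113, -0.0216]]
```

View pics/o40.png

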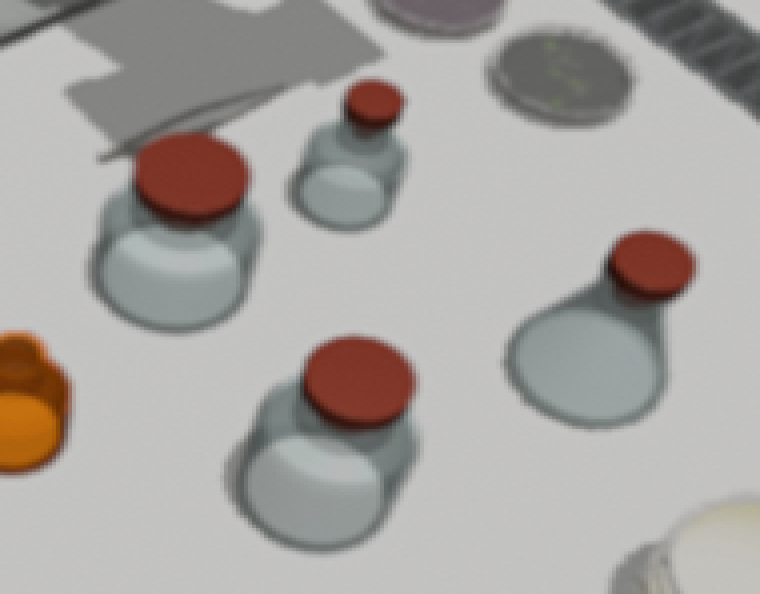

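View pics/o41.png

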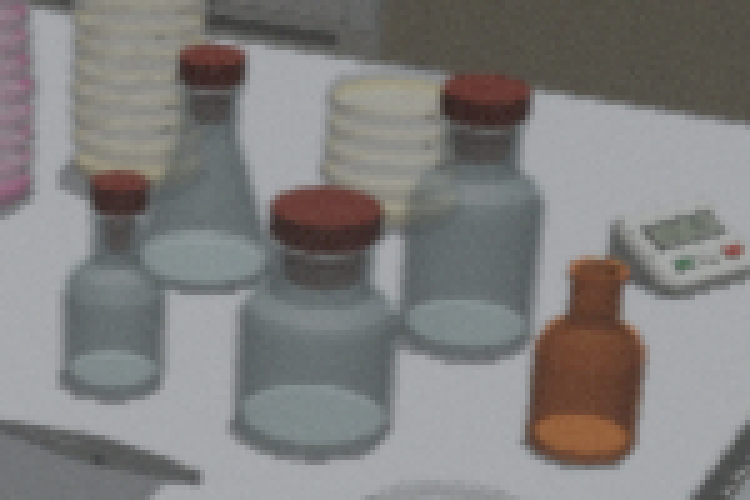

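View pics/s40.png

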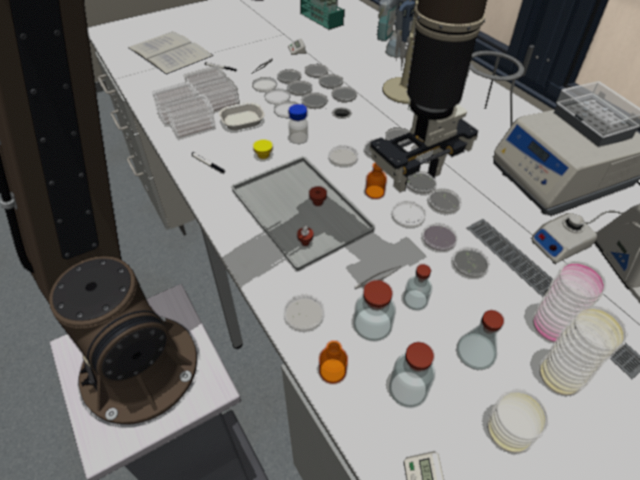

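```bash
python3 -c "
from station import *
print(job_done())"
```

```text
the job is handed in; nothing more can be done
None
```

All four solid stoppers are seated and the job is handed in at about 53 s of the 120 s allowed. Stopper a is in `bottle_narrow`, b in `conical_flask`, c in `bottle_tall` and d in `jar_wide`.

- **Seating:** each stopper stopped within about 1 mm of the height where its collar should rest on the rim. I then pressed each one to 16–30 N before releasing it.
- **Last pictures:** the final scene and side views show all four collars level on their rims, with the vessels upright. The two bored stoppers are still on the tray, and the orange bottles and yellow look-alike were not touched. The gripper was clear of everything.
- **Checks that disagreed:**
  - The wrist-camera check of the seated stopper c read about 2.5 mm off in y. It was taken while the arm was still settling; the scene-camera fit and the stop height showed nothing wrong.
  - The side camera's position fits were off by 1–3 cm for all four stoppers, most likely from poor colour separation, so I judged that view by eye only.

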